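Pry the snapped-shut cover off the strainer box

TASK

Open the strainer box on the bottling bench: take the pry bar, set it over the fulcrum rail with its tip under the yellow lip of the cover, and press the handle end down until the cover springs up and stays up, then lay the bar back in its wooden rest. After that, lift the loosened cover off by its black handle and set it gently down, handle up, flat on the floor of the red tray. Do not touch the cover with the gripper while it is still snapped shut, and leave the bottles and the jar alone.

Things in the scene. Friction and masses are not known exactly. Their poses are not given: they have to be found in the camera images.
- strainer_box: Grey open-topped steel box bolted to the bench, 120 (x) x 110 (y) x 180 mm high, walls 6 mm. Origin: centre of its underside, z up. Its front (pry side, outer face at x = -60 mm) looks along its own -x, which points roughly to the robot's right (world -y). The cover snaps onto its top. A pipe stub leaves its back (+x).
- fulcrum: Round steel rail, 12 mm thick, 60 mm long, parallel to the box's front (along the box's y), on a bracket from the front wall. Origin: middle of the rail's topmost line, 108 mm from the box's centre along the box's -x (48 mm before the front wall), 169 mm above the bench. Axes as the box. From the rail's top level up to the underside of the shut cover's lip is 11 mm.
- cover: Aluminium cover, plate 136 (x) x 106 (y) x 5 mm, 0.28 to 0.52 kg. Origin: on the plate's underside, over the box's centre when shut (axes then as the box, 180 mm up). Plate spans x = -76 to +60 mm, so it overhangs the front wall by 16 mm: the lip, yellow stripe on top. Skirts below are 19 mm deep (within x, y = -52 to 52 mm): set down flat, its origin is 19 mm above the surface.
- cover_lip (a point): Middle of the underside of the cover's front edge, (-76, 0, 0) mm in the cover's frame. A hidden spring catch in the box's front wall holds the front down: about 35 N up at the lip frees it. Once lifted some 7 mm it clicks past the catch and stays up by itself, lip 10 to 16 mm higher, cover tilted about 0.1 rad. The back just lies on the box.
- cover_handle (a point): Centre of the cover's black handle bar, 28 mm above the cover's origin. The bar runs along the cover's x, 72 long, 14 wide (y), 12 high, 17 mm clear above the plate; grip across its width from above.
- pry_bar: Straight flat steel bar, 280 (x) x 16 (y) x 6 mm (z), 0.24 kg. Origin: centre of its underside. Tip at x = +140 mm, orange handle at x = -140 to -30 mm, 20 wide and 10 mm high (underside flush with the steel). Starts in the rest, tip roughly to world +y.
- bar_tip (a point): Centre of the bar's tip face, at (140, 0, 3) mm in the bar's frame.
- bar_grip (a point): Point inside the orange handle at (-45, 0, 5) mm in the bar's frame, a good place to grip (20 mm wide across y, from above).
- bar_rest: Fixed wooden rest, board 260 (x) x 60 (y) x 10 mm with two saddles, 18 mm wide, at x = +80 and -110 mm. Origin: centre of its underside. Saddle floors (the bar's underside) 34 mm up, between cheeks 34 mm apart in y, 48 mm high. The bar lies along the rest's x, its origin within 15 mm of over the rest's origin, tip to +x at the start; either way round is fine at the end.
- tray: Fixed shallow red tray, 200 (x) x 170 (y) x 22 mm high, walls 4 mm, floor 4 mm thick. Origin: centre of its underside. The cover goes in with its long side along the tray's long side (either way round).
- bottle_a: Brown bottle with red cap, 60 mm diameter, 160 mm high, standing; bystander. Origin: centre of its foot.
- bottle_b: Another such bottle; bystander. Origin: centre of its foot.
- cap_jar: Clear jar with white lid, 72 mm diameter, 85 mm high, standing; bystander. Origin: centre of its foot.

How it is judged:
By the outcome, as a careful person would: the job done as asked, in the order asked, and still so for the second after the job is handed in, with the robot touching nothing.
It also fails if it takes over 61 s, if anything falls off the work surface, if the arm or the gripper's body presses on something with over 40 N, if the wrist force passes 120 N, or if a joint passes its speed limit or range.

ROBOT

A 6-joint arm with a two-finger parallel gripper is mounted at the origin on the work surface. World frame = base frame: x ahead of the robot, y to its left, z up, the work surface at z = 0. Lengths are in m, angles in degrees, forces in N, time in s.
With the tool pointing down it reaches from about 0.35 to 0.875 m from the base axis. Payload 4.2 kg.
Tool frame: the origin (TCP) lies midway between the tips of the shut fingers; the grasp point (between the pads) lies 19 mm behind it; z points along the fingers, y is the line along which they close (so a half turn about z gives the same grasp; the last joint's range is limited). The gripper opens to 87 mm and grips with 3 to 60 N. Pads are 19 mm wide; open, the fingers measure 117 mm over their backs; the gripper's body (75 mm by 190 mm) begins 51 mm behind the grasp point.
Start: joints at [-58.923, 22.042, 0.453, 0, -68.411, -14.817], TCP at [0.175, -0.6, 0.223] pointing down, gripper open.
Joint ranges: [-179.83, 179.83], [-69.29, 118.12], [-61.27, 80.66], [-181.25, 117.63], [-171.15, -9.14], [-177.46, 177.46]. Speed limits (degrees/s): [159.86, 159.86, 180, 180, 180, 180].

INTERFACE

Orientations are given as a 3x3 rotation matrix whose columns are the frame's x, y, z axes.
In Python, from station import r, capture gives the robot as it stands (r), with the cameras as plain functions.
- The arm moves only by the shell command python3 steer.py 'ROWS'. ROWS is a JSON list of rows, 1 to 8 of them, each of 7 numbers: the opening from 0.0 (shut) to 1.0 (fully open), then dx, dy, dz in m, then a rotation vector rx, ry, rz in degrees; each row is the pose to reach, as a shift and turn from the pose commanded when the command began, along the tool's axes at that moment; what a row does not reach only later rows make up. A row lasts 1/10 s, in which the tool goes at most 0.05 m and 8.59 degrees, less where a joint would pass 70% of its speed; a pose out of reach is approached as far as the arm can. The fingers move at their own pace and stop on an object; the grip force is fixed at half the most. Time passes only in rows, so rows that do not move let the fingers close. It prints the time, the measured TCP pose, the force, the opening and the grip force at its end.
- r.sense(): the state, without advancing time (a new reading comes with each control period).
- capture(name): name is "side" or "top"; returns a dict with "pixels" (480x640x3 uint8, red, green, blue), "z_map" (480x640 float32, m along the optical axis (not along the pixel's ray), 0 where there is no reading), "K" (3x3 intrinsics, pixels), "distortion" ([k1, k2, p1, p2, k3] as OpenCV has them; the pictures are not rectified), "world_from_camera" (4x4, takes a point from camera to world coordinates). Camera axes: x right, y up, looking along -z (the intrinsics and any distortion apply to the point x, -y, -z); pixel columns grow to the right and rows downward; lengths in m; the calibration is good to about 2 mm. A picture is of the moment at which its call begins.
- r.finish_job(): hands the job in; it is judged then, once.
The state is a dict: "time_s": time; "joints": joint angles; "joint_velocities": joint speeds; "effort": joint torques, N m; "tcp_pos": TCP position; "ee_rot": TCP orientation; "wrist_force": force on the tool from outside, world axes, zero at the start; "moment": the same for the moment, N m; "gripper_width": opening from 0.0 (shut) to 1.0 (fully open); "gripper_force": force on a finger pad.
Only numpy, scipy, OpenCV 4.12 (cv2) and the standard library are available. Lean on these libraries where they do the work, as an engineer would, in place of code of your own. Each camera call takes 0.05 s, during which the arm holds its last target. There are 200 camera calls.

## Working session

There is one attempt and no reset: what is moved stays moved. The work goes in short steps, Python scripts to look and compute and a shell command to move; the robot and the scene stay as the last step left them, time stands still between calls to the robot, and variables do not carry over. Pictures are saved under pics/ and viewed, at most 10 in all, crops included, and the job is handed in when it is done.

```bash
ls; mkdir -p pics; python3 - <<'E'
from station import r, capture
import cv2,numpy as np
for n in("top","side"):
    c=capture(n); cv2.imwrite(f"pics/{n}0.png",c["pixels"][:,:,::-1]); np.savez(f"{n}0.npz",**c)
    print(n,c["K"].tolist(),c["distortion"],c["world_from_camera"].round(3).tolist())
s=r.sense();print(s)
E
```

```text
pics
station.py
steer.py
top [[499.2283618487024, 0.0, 317.58723267442355], [0.0, 499.2283618487024, 234.41428478333825], [0.0, 0.0, 1.0]] [-0.1370224  0.         0.         0.         0.       ] [[0.014, 0.989, -0.146, 0.436], [-1.0, 0.011, -0.019, 0.002], [-0.017, 0.146, 0.989, 1.219], [0.0, 0.0, 0.0, 1.0]]
side [[505.7054217055036, 0.0, 315.14056811850463], [0.0, 505.7054217055036, 232.16806749216258], [0.0, 0.0, 1.0]] [-0.09832049  0.          0.          0.          0.        ] [[-0.732, 0.531, -0.426, 0.181], [-0.681, -0.561, 0.47, 0.462], [0.01, 0.635, 0.773, 0.859], [0.0, 0.0, 0.0, 1.0]]
{'time_s': 0.1, 'joints': array([-5.89228008e+01,  2.20863080e+01,  3.88010739e-01, -2.54988832e-02,
       -6.84121997e+01, -1.48160211e+01]), 'joint_velocities': array([ 0.06690093, -0.0532704 ,  0.14643069,  0.07788789, -0.01968585,
       -0.03008551]), 'effort': array([ 1.69041028e-03, -3.91690993e+01,  1.87935269e+01,  4.23192635e+00,
        1.34234712e-02, -7.42043312e-05]), 'tcp_pos': array([ 0.17486947, -0.59947412,  0.22157178]), 'ee_rot': array([[-9.60041162e-01, -2.79858100e-01, -6.41050099e-04],
       [-2.79858818e-01,  9.60039355e-01,  1.86531933e-03],
       [ 9.34086005e-05,  1.97018686e-03, -9.99998055e-01]]), 'wrist_force': array([0.63501406, 0.19244174, 1.10936507]), 'moment': array([ 0.0057914 , -0.02824882, -0.02438208]), 'gripper_force': 0.0, 'gripper_width': 0.9990443448313582}
```

View pics/top0.png

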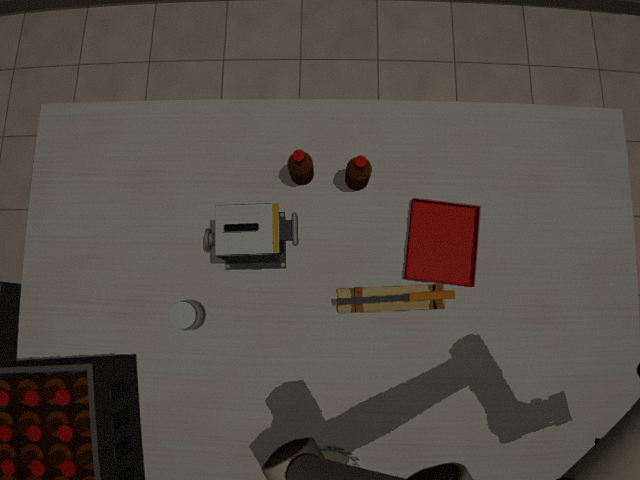

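View pics/side0.png

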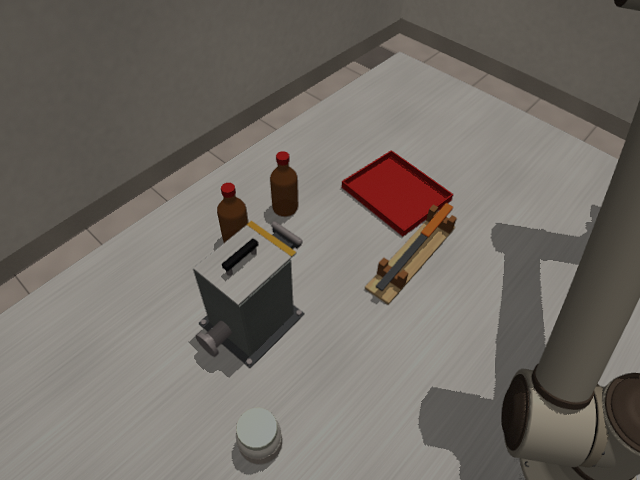

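Top view: box at about (247,235), lip stripe at x≈276, rail at (294,228), handle bar (241,227), bar from tip (333,301) to handle end (455,295), tray (442,242), bottles (300,165)/(358,172), jar (185,315). Enlarging these for exact pixels.

```bash
cat > h.py <<'E'
import cv2,numpy as np
def ray(c,u,v):
    p=cv2.undistortPoints(np.array([[[u,v]]],float),c["K"],c["distortion"])[0,0]
    return np.array([p[0],-p[1],-1.])
def at_z(c,u,v,z):
    T=c["world_from_camera"];d=T[:3,:3]@ray(c,u,v);o=T[:3,3]
    return o+d*(z-o[2])/d[2]
def at_d(c,u,v):
    T=c["world_from_camera"];return T[:3,3]+T[:3,:3]@ray(c,u,v)*float(c["z_map"][int(round(v)),int(round(u))])
E
python3 - <<'E'
import cv2
i=cv2.imread("pics/top0.png")
a=cv2.resize(i[190:280,195:310],None,fx=6.5,fy=6.5,interpolation=cv2.INTER_CUBIC)
b=cv2.resize(i[190:320,325:490],None,fx=4.6,fy=4.6,interpolation=cv2.INTER_CUBIC)
a=cv2.convertScaleAbs(a,alpha=1.5);b=cv2.convertScaleAbs(b,alpha=1.5)
for im,f,x0,y0 in((a,6.5,195,190),(b,4.6,325,190)):
    for x in range(x0//10*10+10,x0+170,10):cv2.putText(im,str(x),(int((x-x0+.5)*f),10),0,.35,(0,255,0));cv2.line(im,(int((x-x0+.5)*f),0),(int((x-x0+.5)*f),600),(0,160,0),1)
    for y in range(y0+10,y0+135,10):cv2.putText(im,str(y),(0,int((y-y0+.5)*f)),0,.35,(0,255,0));cv2.line(im,(0,int((y-y0+.5)*f)),(800,int((y-y0+.5)*f)),(0,160,0),1)
cv2.imwrite("pics/a.png",a);cv2.imwrite("pics/b.png",b);print(a.shape,b.shape)
E
```

```text
(585, 748, 3) (598, 759, 3)
```

View pics/a.png

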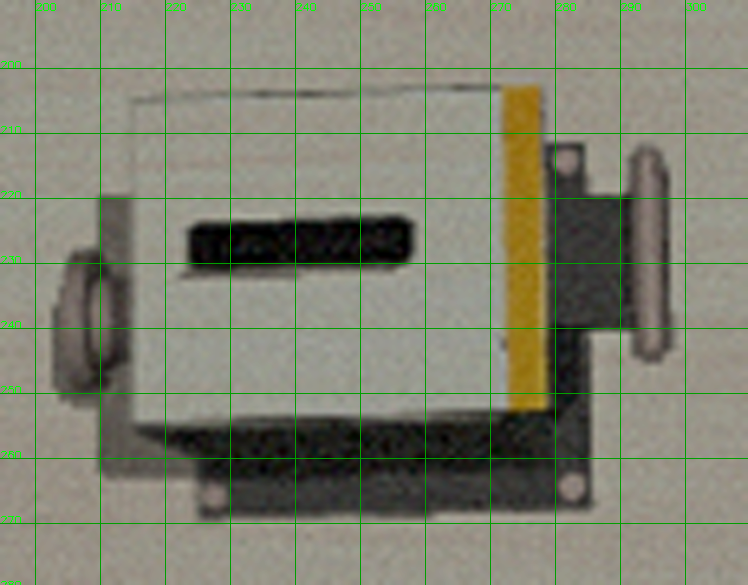

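View pics/b.png

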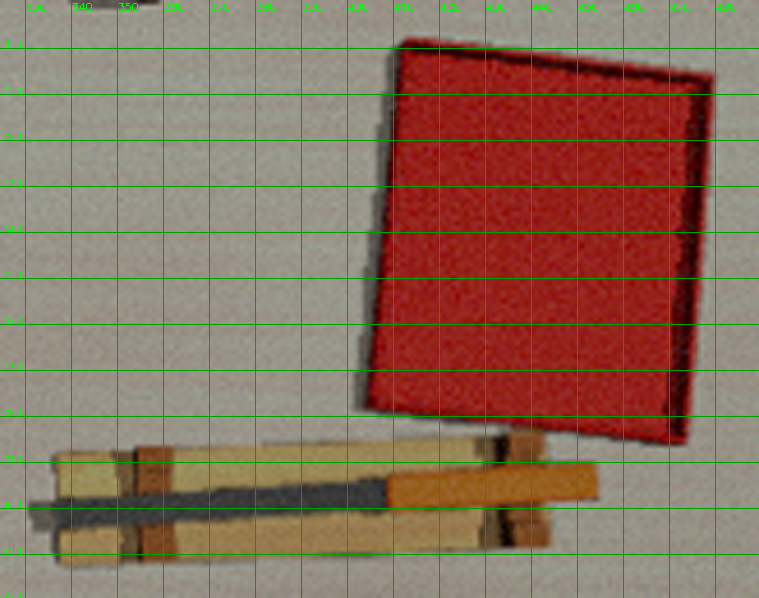

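Crop a: plate corners (214.8,204.9),(277.7,202.9),(278.8,252.6),(215.1,254.9), handle centre (240.8,227.0), rail ends (294.2,212.1),(294.8,244.9). Crop b: bar tip (331.0,301.7), handle/steel junction (408.8,296.5), handle end (454.5,294.1), tray corners (411.9,198.2),(479.7,205.8),(473.6,286.0),(404.3,278.4).

```bash
python3 - <<'E'
from h import *
c=dict(np.load("top0.npz"))
def P(n,pts,z):
    q=np.array([at_z(c,*p,z) for p in pts]);print(n,q[:,:2].round(4).tolist(),"mean",q.mean(0).round(4),"edges",[round(float(np.linalg.norm(q[i]-q[i-1])),4) for i in range(len(q))], "depthz",[round(float(at_d(c,*p)[2]),3) for p in pts])
    return q
q=P("plate",[(214.8,204.9),(277.7,202.9),(278.8,252.6),(215.1,254.9)],.185)
f=q[1]+q[2]-q[0]-q[3];print("front dir yaw",np.degrees(np.arctan2(f[1],f[0])), "lip",(q[1]+q[2])/2)
rl=P("rail",[(294.2,212.1),(294.8,244.9)],.163)
d=rl[1]-rl[0];print("rail normal yaw",np.degrees(np.arctan2(-d[0],d[1]))) 
P("handle",[(240.8,227)],.214)
b=P("tip",[(331,301.7)],.040);e=P("junc",[(408.8,296.5)],.044);g=P("end",[(454.5,294.1)],.044)
d=(b-g)[0];print("bar len",np.linalg.norm(d),"yaw",np.degrees(np.arctan2(d[1],d[0])))
t=P("tray",[(411.9,198.2),(479.7,205.8),(473.6,286.0),(404.3,278.4)],.022)
d=t[0]+t[1]-t[2]-t[3];print("tray long yaw",np.degrees(np.arctan2(d[1],d[0])))
# rest saddles cheeks outer
k=lambda x,y:(x/4.6+324.5,y/4.6+189.5)
P("saddleL",[k(154,448),k(156,560)],.048);P("saddleR",[k(527,431),k(530,547)],.048)
P("board left end",[k(55,453),k(60,566)],.010)
P("bottles",[(299,154),(361,160)],.16);P("jar",[(183,315)],.085)
# Rail depth
for u,v in((294.5,220),(294.6,228),(276,228),(240,227),(260,240),(250,210),(430,296),(360,300),(385,298)):print(u,v,at_d(c,u,v).round(4))
E
```

```text
plate [[0.6493, 0.2425], [0.6547, 0.1078], [0.5488, 0.1027], [0.5422, 0.2371]] mean [0.5988 0.1725 0.185 ] edges [0.1073, 0.1349, 0.106, 0.1345] depthz [0.001, -0.0, 0.004, 0.001]
front dir yaw -87.43384771244541 lip [0.60178138 0.10526235 0.185     ]
rail [[0.6394, 0.0738], [0.5682, 0.071]] mean [0.6038 0.0724 0.163 ] edges [0.0713, 0.0713] depthz [-0.002, 0.162]
rail normal yaw 92.2282373021823
handle [[0.5975, 0.1795]] mean [0.5975 0.1795 0.214 ] edges [0.0] depthz [0.215]
tip [[0.4503, -0.0086]] mean [ 0.4503 -0.0086  0.04  ] edges [0.0] depthz [-0.003]
junc [[0.4642, -0.191]] mean [ 0.4642 -0.191   0.044 ] edges [0.0] depthz [0.044]
end [[0.4704, -0.2997]] mean [ 0.4704 -0.2997  0.044 ] edges [0.0] depthz [0.048]
bar len 0.29176677643482085 yaw 93.95363528655268
tray [[0.7047, -0.205], [0.6881, -0.3739], [0.4907, -0.3526], [0.5079, -0.1841]] mean [ 0.5979 -0.2789  0.022 ] edges [0.1979, 0.1697, 0.1986, 0.1694] depthz [0.003, 0.022, 0.018, 0.007]
tray long yaw -6.126291183966092
saddleL [[0.4854, -0.0712], [0.4288, -0.0725]] mean [ 0.4571 -0.0719  0.048 ] edges [0.0566, 0.0566] depthz [0.046, 0.046]
saddleR [[0.4957, -0.2622], [0.4367, -0.263]] mean [ 0.4662 -0.2626  0.048 ] edges [0.0589, 0.0589] depthz [0.05, 0.049]
board left end [[0.4838, -0.0217], [0.4249, -0.0249]] mean [ 0.4544 -0.0233  0.01  ] edges [0.059, 0.059] depthz [0.003, 0.0]
bottles [[0.7708, 0.0663], [0.7583, -0.0704]] mean [ 0.7645 -0.0021  0.16  ] edges [0.1373, 0.1373] depthz [0.162, 0.159]
jar [[0.4133, 0.3292]] mean [0.4133 0.3292 0.085 ] edges [0.0] depthz [0.088]
294.5 220 [0.621  0.0723 0.1697]
294.6 228 [0.6043 0.0721 0.1655]
276 228 [0.6008 0.1099 0.1851]
240 227 [0.5977 0.1814 0.2127]
260 240 [0.575  0.1431 0.1844]
250 210 [0.639  0.1665 0.1841]
430 296 [ 0.4658 -0.2424  0.0381]
360 300 [ 0.4551 -0.0767  0.0392]
385 298 [ 0.4603 -0.1352  0.0416]
```

```bash
cat >> h.py <<'E'
from scipy.spatial.transform import Rotation as Ro
def bar(o,yaw,tilt=0):   # bar pose: origin, heading of its x, tip-up tilt (deg)
    return np.array(o,float),Ro.from_euler("ZY",[yaw,-tilt],degrees=True).as_matrix()
def tool_for(o,R,p=(-.045,0,-.014)):  # tool gripping at bar point p (TCP), pointing down bar -z
    return o+R@np.array(p),R@np.diag([-1.,1,-1])
def delta(s,p,R):
    M=np.array(s["ee_rot"]);return (M.T@(np.array(p)-s["tcp_pos"])).round(4),Ro.from_matrix(M.T@R).as_rotvec(degrees=True).round(2)
E
python3 - <<'E'
from station import r, capture
from h import *
h=np.array([.4703,-.2997,.034])
o,R=bar([0,0,0],93.8); o=h+R@[.14,0,0]; print("bar origin",o,"tip",o+R@[.14,0,0])
s=r.sense();p,T=tool_for(o,R);print(p);print(delta(s,p+[0,0,.1],T),delta(s,p,T))
E
```

```text
bar origin [ 0.46102165 -0.16000779  0.034     ] tip [ 0.45174331 -0.02031559  0.034     ]
[ 0.46400398 -0.20490886  0.02      ]
(array([-0.388 ,  0.2977,  0.1021]), array([ 1.000e-01,  7.000e-02, -7.755e+01])) (array([-0.388 ,  0.2975,  0.2021]), array([ 1.000e-01,  7.000e-02, -7.755e+01]))
```

```bash
python3 steer.py '[[0.4,-0.388,0.298,0.1,0,0,-77.5],[0.4,-0.388,0.298,0.1,0,0,-77.5],[0.4,-0.388,0.298,0.1,0,0,-77.5],[0.4,-0.388,0.298,0.1,0,0,-77.5],[0.4,-0.388,0.298,0.1,0,0,-77.5],[0.4,-0.388,0.298,0.1,0,0,-77.5],[0.4,-0.388,0.298,0.1,0,0,-77.5],[0.4,-0.388,0.298,0.1,0,0,-77.5]]'; cat > now.py <<'E'
from station import r, capture
from h import *
import sys
o,R=bar([.461,-.160,.034],93.8)
s=r.sense();p,T=tool_for(o,R);print(s["time_s"],s["tcp_pos"],s["gripper_width"],s["joints"].round(1));print(delta(s,p+[0,0,.06],T),delta(s,p,T))
E
python3 now.py
```

```text
time_s: 0.9
tcp_pos: [0.4072, -0.2819, 0.142]
ee_rot: [[-0.081, -0.997, -0.0], [-0.997, 0.081, 0.0], [-0.0, 0.0, -1.0]]
wrist_force: [1.5, -0.4, -0.2]
gripper_width: 0.427
gripper_force: 0.0
0.9 [ 0.40718364 -0.28190912  0.14199543] 0.426945158867329 [-15.9  14.  -24.1  -0.  -51.9  11.2]
(array([-0.0813, -0.0504,  0.062 ]), array([ 0.01,  0.  , -8.43])) (array([-0.0813, -0.0504,  0.122 ]), array([ 0.01,  0.  , -8.43]))
```

```bash
python3 steer.py '[[0.4,-0.05,-0.03,0,0,0,-8],[0.4,-0.05,-0.03,0,0,0,-8],[0.4,-0.05,-0.03,0,0,0,-8],[0.4,-0.05,-0.03,0,0,0,-8]]'; python3 now.py
```

```text
time_s: 1.3
tcp_pos: [0.4401, -0.2368, 0.1422]
ee_rot: [[0.052, -0.999, -0.001], [-0.999, -0.052, 0.0], [-0.0, 0.001, -1.0]]
wrist_force: [-0.3, -1.3, 0.3]
gripper_width: 0.402
gripper_force: 0.0
1.3 [ 0.44014757 -0.23683631  0.14220133] 0.4021807373366465 [ -9.6  14.4 -23.4  -0.  -52.2  12.6]
(array([-0.0306, -0.0255,  0.0622]), array([ 0.05,  0.02, -0.83])) (array([-0.0306, -0.0256,  0.1222]), array([ 0.05,  0.02, -0.83]))
```

```bash
python3 steer.py '[[0.4,-0.0305,-0.0255,0.03,0,0,-0.8],[0.4,-0.0305,-0.0255,0.06,0,0,-0.8],[0.4,-0.0305,-0.0255,0.07,0,0,-0.8],[0.4,-0.0305,-0.0255,0.07,0,0,-0.8]]'; python3 now.py; python3 - <<'E'
from station import r, capture
import cv2
i=capture("side")["pixels"][:,:,::-1]
cv2.imwrite("pics/g1.png",cv2.resize(i[160:320,330:510],None,fx=3.7,fy=3.7,interpolation=cv2.INTER_CUBIC))
E
```

```text
time_s: 1.7
tcp_pos: [0.4627, -0.2058, 0.0712]
ee_rot: [[0.064, -0.998, -0.004], [-0.998, -0.064, 0.0], [-0.001, 0.004, -1.0]]
wrist_force: [0.6, 0.1, 0.8]
gripper_width: 0.396
gripper_force: 0.0
1.7 [ 0.46270185 -0.20583686  0.07116162] 0.3955052274475021 [ -5.6  20.5 -27.2   0.  -42.5   9.3]
(array([-0.0009, -0.0013, -0.0088]), array([ 0.24,  0.04, -0.13])) (array([-0.0008, -0.0016,  0.0512]), array([ 0.24,  0.04, -0.13]))
```

View pics/g1.png

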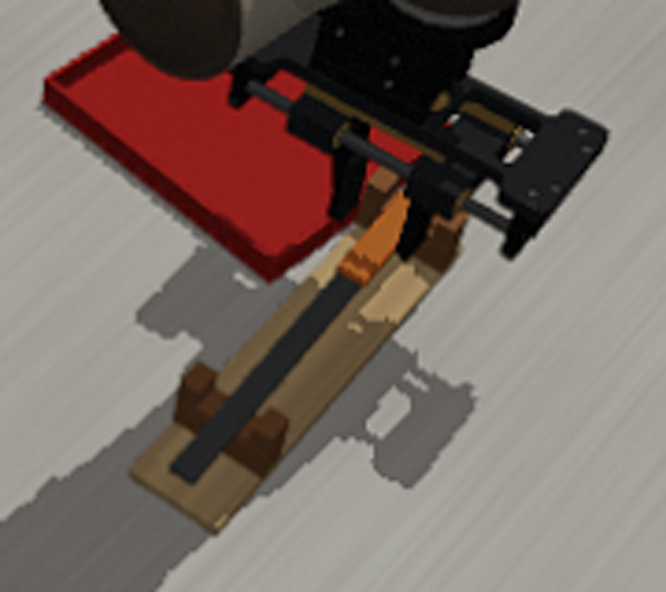

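The fingers (347,180)/(415,225 in the crop) straddle the orange handle, and the tip (185,470) ends on the board, so the grey bit beyond was shadow. Descend and close.

```bash
python3 steer.py '[[0.4,0,-0.001,0.03,0,0,0],[0.4,0,-0.001,0.05,0,0,0],[0.4,0,-0.001,0.05,0,0,0],[0,0,-0.001,0.05,0,0,0],[0,0,-0.001,0.05,0,0,0],[0,0,-0.001,0.05,0,0,0],[0,0,-0.001,0.05,0,0,0],[0,0,-0.001,0.05,0,0,0]]'; python3 now.py
```

```text
time_s: 2.55
tcp_pos: [0.466, -0.2051, 0.024]
ee_rot: [[0.067, -0.998, 0.001], [-0.998, -0.067, -0.001], [0.001, -0.001, -1.0]]
wrist_force: [-2.2, -0.3, 6.6]
gripper_width: 0.227
gripper_force: 30.0
2.55 [ 0.46600988 -0.20505671  0.02395052] 0.22681270536370865 [ -5.4  24.8 -29.6   0.1 -35.5   9.2]
(array([-0.0002,  0.0019, -0.0561]), array([-0.07, -0.05,  0.07])) (array([-0.0003,  0.002 ,  0.0039]), array([-0.07, -0.05,  0.07]))
```

```bash
python3 steer.py '[[0,0,0,-0.03,0,0,0],[0,0,0,-0.08,0,0,0],[0,0,0,-0.13,0,0,0],[0,0,0,-0.18,0,0,0],[0,0,0,-0.2,0,0,0],[0,0,0,-0.2,0,0,0],[0,0,0,-0.2,0,0,0]]'; python3 - <<'E'
from station import r, capture
from h import *
s=r.sense();M=s["ee_rot"];print(s["tcp_pos"],s["wrist_force"],s["moment"])
c=capture("side");c2=capture("top")
for n,k in(("s",c),("t",c2)):np.savez(n+"1.npz",**k)
T=c["world_from_camera"]
# project predicted bar points
def pr(c,w):
    q=np.linalg.inv(c["world_from_camera"])@np.append(w,1);return cv2.projectPoints(np.array([[q[0],-q[1],-q[2]]]),np.zeros(3),np.zeros(3),c["K"],c["distortion"])[0].ravel()
R=M@np.diag([-1.,1,-1]);o=s["tcp_pos"]-R@[-.045,0,-.010]
print("tip pred",o+R@[.14,0,0])
out=[]
for k in(c,c2):
    q=[pr(k,o+R@np.array(x)) for x in((.14,.008,.006),(.14,-.008,.006),(.14,0,0.006),(-.03,0,.01))];print(np.round(q,1).tolist())
    u,v=map(int,q[2]);im=k["pixels"][:,:,::-1][v-45:v+45,u-60:u+60];im=cv2.convertScaleAbs(cv2.resize(im,None,fx=6,fy=6,interpolation=cv2.INTER_CUBIC),alpha=1.4);
    print("crop origin",u-60,v-45);out.append(im)
cv2.imwrite("pics/g2s.png",out[0]);cv2.imwrite("pics/g2t.png",out[1])
E
```

```text
time_s: 3.25
tcp_pos: [0.4647, -0.2042, 0.2214]
ee_rot: [[0.066, -0.998, -0.001], [-0.998, -0.066, 0.001], [-0.001, 0.001, -1.0]]
wrist_force: [-0.8, 0.5, -3.8]
gripper_width: 0.226
gripper_force: 30.0
[ 0.46472322 -0.20417215  0.22142795] [-0.79632053  0.45535713 -3.83084685] [-0.00964404  0.12212632 -0.06281058]
tip pred [ 0.45252222 -0.01958976  0.23169809]
[[394.7, 222.2], [386.5, 217.5], [390.6, 219.9], [442.9, 163.5]]
crop origin 330 174
[[337.8, 303.5], [337.4, 295.3], [337.6, 299.4], [424.4, 294.4]]
crop origin 277 254
```

View pics/g2s.png

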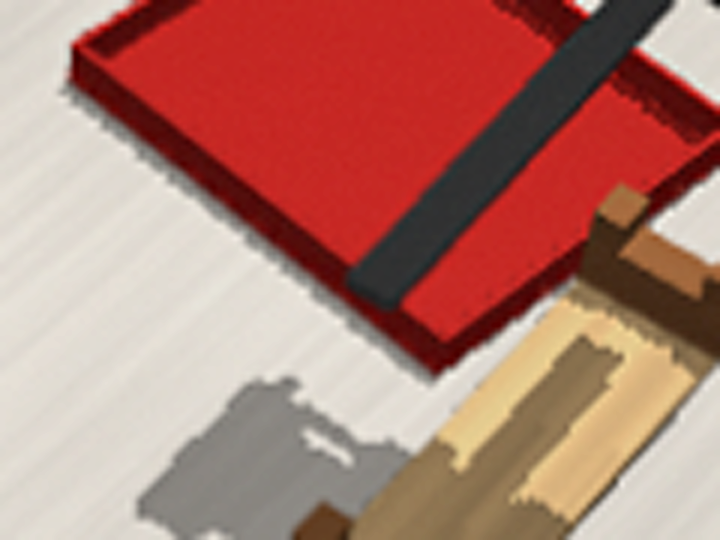

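Side crop: tip's top edge runs (350,280)–(392,302), i.e. full-frame (387.8,220.2)–(394.8,223.8), about 2 px below prediction. Check droop with depth along the bar.

```bash
python3 - <<'E'
from h import *
s=dict(np.load("s1.npz"));t=dict(np.load("t1.npz"))
a=np.array([391.5,221.]);b=np.array([437.,170.])
for f in np.linspace(.05,.95,12):
    print(at_d(s,*(a+f*(b-a))).round(4))
g=t["pixels"].sum(2)
print("top rows");
for v in (293,296,299,302,305):print(v,g[v,328:348].tolist())
for u in range(338,408,8):
    print(u,at_d(t,u,299.4-5*(u-337.6)/86.8).round(4))
E
```

```text
[ 0.4523 -0.0289  0.2336]
[ 0.4525 -0.0387  0.2358]
[ 0.4541 -0.0515  0.2345]
[ 0.4556 -0.0643  0.2335]
[ 0.4555 -0.074   0.2363]
[ 0.457  -0.087   0.2355]
[ 0.4591 -0.1015  0.2332]
[ 0.4599 -0.1135  0.2341]
[ 0.4607 -0.1257  0.2349]
[ 0.4617 -0.1384  0.2353]
[ 0.4629 -0.1519  0.2352]
[ 0.4632 -0.1634  0.2373]
top rows
293 [233, 229, 211, 234, 230, 213, 146, 160, 151, 173, 167, 177, 203, 205, 223, 208, 215, 227, 224, 229]
296 [201, 198, 207, 200, 175, 136, 134, 145, 152, 173, 178, 190, 188, 206, 229, 214, 211, 235, 226, 249]
299 [181, 167, 166, 147, 100, 131, 133, 148, 169, 170, 194, 185, 217, 205, 205, 223, 222, 233, 232, 227]
302 [119, 101, 105, 92, 130, 134, 137, 153, 172, 194, 204, 201, 200, 215, 210, 213, 218, 221, 215, 239]
305 [187, 187, 190, 94, 116, 126, 124, 155, 190, 190, 186, 183, 212, 194, 206, 208, 212, 231, 234, 233]
338 [ 0.4468 -0.0126  0.5742]
346 [ 0.4474 -0.0226  0.5824]
354 [ 0.448  -0.0326  0.5846]
362 [ 0.4487 -0.0425  0.5866]
370 [ 0.4494 -0.0528  0.5845]
378 [ 0.4502 -0.0636  0.5782]
386 [ 0.4512 -0.0752  0.5671]
394 [ 0.452  -0.0864  0.5611]
402 [ 0.4526 -0.0961  0.5664]
```

```bash
cat > pry.py <<'E'
from station import r, capture
from h import *
import sys
back,dz,tilt=map(float,sys.argv[1:4]); P=(-.045,0,-.0085); A=.099
def go(back,dz,tilt):
    o,R=bar([0,0,0],92.5,tilt); o=np.array([.6038,.0724,.169+dz])-R@[A,0,0]-bar([0,0,0],92.5)[1]@[back,0,0]
    return tool_for(o,R,P)
s=r.sense();p,T=go(back,dz,tilt)
print(s["time_s"],s["wrist_force"].round(1),s["moment"].round(2),s["gripper_width"].round(3),s["joints"].round(0));print(p.round(4),delta(s,p,T))
R=s["ee_rot"]@np.diag([-1.,1,-1]);o=s["tcp_pos"]-R@P
print("tip top",(o+R@[.14,0,.006]).round(4),"underside@rail",(o+R@[A,0,0]).round(4))
E
python3 pry.py 0.06 0.02 -5; python3 - <<'E'
from h import *
t=dict(np.load("top0.npz"));s=dict(np.load("side0.npz"))
for p in((284,225),(288,225),(286,235),(288,215)):print(at_d(t,*p).round(3))
print("side plate");
for p in((225,275),(265,265),(240,290)):print(at_d(s,*p).round(4))
print("side rail");
for p in((286,236),(290,239),(281,232)):print(at_d(s,*p).round(4))
E
```

```text
[0.612 0.096 0.156]
[0.612 0.087 0.157]
[0.591 0.091 0.153]
[0.663 0.1   0.002]
side plate
[0.5998 0.2162 0.1819]
[0.5673 0.1577 0.1818]
[0.56   0.2191 0.183 ]
side rail
[0.5977 0.0794 0.1615]
[0.5891 0.0781 0.1592]
[0.6102 0.0795 0.1622]Traceback (most recent call last):
  File "pry.py", line 9, in <module>
    print(s["time_s"],s["wrist_force"].round(1),s["moment"].round(2),s["gripper_width"].round(3),s["joints"].round(0));print(p.round(4),delta(s,p,T))
                                                                     ^^^^^^^^^^^^^^^^^^^^^^^^
AttributeError: 'float' object has no attribute 'round'
```

```bash
sed -i 's/,-.0085)/,-.0100)/; s/s\["gripper_width"\].round(3)/round(s["gripper_width"],3)/' pry.py; python3 pry.py 0.06 0.02 -5
```

```text
3.35 [-0.6  0.5 -3. ] [-0.05  0.1   0.02] 0.227 [ -5.  11. -16.  -0. -64.   9.]
[ 0.6127 -0.1317  0.1916] (array([-0.0625, -0.1532,  0.0279]), array([0.2 , 5.09, 1.3 ]))
tip top [ 0.452  -0.0197  0.2364] underside@rail [ 0.4547 -0.0606  0.2303]
```

```bash
python3 steer.py '[[0,-0.01,-0.04,0,0,5,1.3],[0,-0.03,-0.08,0,0,5,1.3],[0,-0.05,-0.12,0.01,0,5,1.3],[0,-0.06,-0.15,0.02,0,5,1.3],[0,-0.0625,-0.153,0.028,0,5,1.3],[0,-0.0625,-0.153,0.028,0,5,1.3],[0,-0.0625,-0.153,0.028,0,5,1.3]]'; python3 pry.py 0.03 0.004 -5;python3 pry.py 0 0.004 -5; python3 - <<'E'
from station import r, capture
from h import *
c=capture("side");np.savez("s2.npz",**c)
im=c["pixels"][:,:,::-1][180:300,230:390]
cv2.imwrite("pics/p1.png",cv2.convertScaleAbs(cv2.resize(im,None,fx=5,fy=5,interpolation=cv2.INTER_CUBIC),alpha=1.4))
E
```

```text
time_s: 4.05
tcp_pos: [0.6128, -0.1326, 0.193]
ee_rot: [[0.044, -0.999, 0.001], [-0.995, -0.044, -0.087], [0.087, 0.003, -0.996]]
wrist_force: [-0.2, 0.1, -2.2]
gripper_width: 0.226
gripper_force: 30.0
4.05 [-0.2  0.1 -2.2] [ 0.11  0.07 -0.03] 0.226 [  5.  23.  -5.   6. -63.  -5.]
[ 0.6114 -0.1018  0.1756] (array([-0.0322, -0.    ,  0.0146]), array([ 0.15, -0.01,  0.01]))
tip top [0.6047 0.053  0.1928] underside@rail [0.6065 0.0116 0.1904]
4.05 [-0.2  0.1 -2.2] [ 0.11  0.07 -0.03] 0.226 [  5.  23.  -5.   6. -63.  -5.]
[ 0.6101 -0.0718  0.1756] (array([-0.0621, -0.    ,  0.012 ]), array([ 0.15, -0.01,  0.01]))
tip top [0.6047 0.053  0.1928] underside@rail [0.6065 0.0116 0.1904]
```

View pics/p1.png

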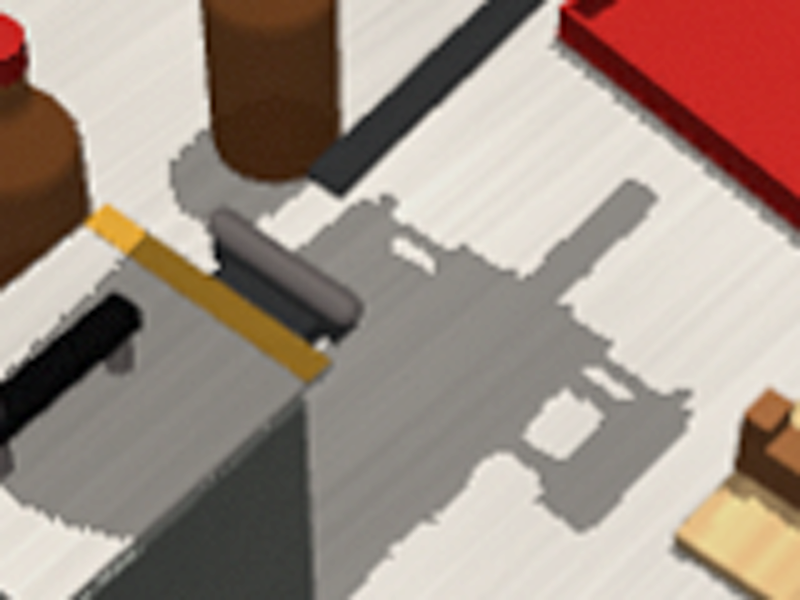

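Tip's top edge centre at crop (326,182), i.e. (294.7,215.9); rail from (222,215) to (350,308); lip's front edge (108,207)–(328,358). Compare with the same camera.

```bash
python3 - <<'E'
from h import *
c=dict(np.load("s2.npz"));k=lambda x,y:(x/5+229.5,y/5+179.5)
print("tip",at_z(c,*k(326,182),.190),at_z(c,*k(340,172),.190))
print("bar d",[at_d(c,*k(x,y)).round(4).tolist() for x,y in((350,160),(380,132),(420,95),(460,55))])
a,b=at_z(c,*k(222,215),.163),at_z(c,*k(350,308),.163);print("rail",a,b,(a+b)/2)
a,b=at_z(c,*k(108,207),.182),at_z(c,*k(328,362),.182);print("lip",a,b,(a+b)/2)
E
```

```text
tip [0.60170256 0.05242542 0.19      ] [0.60139883 0.04568267 0.19      ]
bar d [[0.602, 0.04, 0.1912], [0.6028, 0.0238, 0.1925], [0.6042, 0.0014, 0.1934], [0.6055, -0.0213, 0.1961]]
rail [0.63488473 0.07308592 0.163     ] [0.57143635 0.07210227 0.163     ] [0.60316054 0.0725941  0.163     ]
lip [0.65440638 0.10876865 0.182     ] [0.55007967 0.10442564 0.182     ] [0.60224302 0.10659714 0.182     ]
```

```bash
python3 steer.py '[[0,-0.016,-0.001,0.005,0,0,0],[0,-0.0317,-0.001,0.0086,0,0,0],[0,-0.042,-0.001,0.0095,0,0,0],[0,-0.052,-0.001,0.011,0,0,0],[0,-0.062,-0.001,0.012,0,0,0],[0,-0.062,-0.001,0.012,0,0,0],[0,-0.062,-0.001,0.012,0,0,0]]'; python3 pry.py 0 0 -5; python3 pry.py 0 0 15
```

```text
time_s: 4.8
tcp_pos: [0.6126, -0.0712, 0.1772]
ee_rot: [[0.044, -0.999, 0.005], [-0.995, -0.045, -0.087], [0.087, -0.001, -0.996]]
wrist_force: [-0.4, -2.0, -2.1]
gripper_width: 0.23
gripper_force: 30.0
4.8 [-0.4 -2.  -2.1] [ 0.13  0.09 -0.01] 0.23 [ 11.  23.  -7.   6. -61. -11.]
[ 0.6101 -0.0718  0.1716] (array([0.    , 0.0025, 0.0056]), array([-0.07, -0.01,  0.05]))
tip top [0.6043 0.1143 0.177 ] underside@rail [0.6061 0.073  0.1746]
4.8 [-0.4 -2.  -2.1] [ 0.13  0.09 -0.01] 0.23 [ 11.  23.  -7.   6. -61. -11.]
[ 0.6098 -0.064   0.1221] (array([-0.0121,  0.0026,  0.0543]), array([ -0.06, -20.01,   0.06]))
tip top [0.6043 0.1143 0.177 ] underside@rail [0.6061 0.073  0.1746]
```

```bash
python3 steer.py '[[0,0,0.002,0.003,0,0,0],[0,0,0.002,0.0056,0,0,0],[0,-0.0014,0.002,0.018,0,-5,0],[0,-0.0039,0.002,0.0305,0,-10,0],[0,-0.0057,0.002,0.0365,0,-12.5,0],[0,-0.0075,0.002,0.0425,0,-15,0],[0,-0.0075,0.002,0.0425,0,-15,0]]'; python3 pry.py 0 0 15;python3 pry.py 0 0 20
```

```text
time_s: 5.5
tcp_pos: [0.6108, -0.0686, 0.1345]
ee_rot: [[0.042, -0.999, -0.006], [-0.984, -0.042, 0.175], [-0.175, -0.002, -0.985]]
wrist_force: [-1.2, 1.7, 4.2]
gripper_width: 0.23
gripper_force: 30.0
5.5 [-1.2  1.7  4.2] [0.26 0.42 0.18] 0.23 [  3.  26.  -2. -11. -61.   5.]
[ 0.6098 -0.064   0.1221] (array([-0.0024,  0.0009,  0.0131]), array([-0.11, -4.94, -0.07]))
tip top [0.6032 0.1106 0.1826] underside@rail [0.6049 0.0713 0.1695]
5.5 [-1.2  1.7  4.2] [0.26 0.42 0.18] 0.23 [  3.  26.  -2. -11. -61.   5.]
[ 0.6096 -0.0594  0.1104] (array([-0.0049,  0.0009,  0.0254]), array([-0.12, -9.94, -0.06]))
tip top [0.6032 0.1106 0.1826] underside@rail [0.6049 0.0713 0.1695]
```

```bash
python3 steer.py '[[0,-0.0012,0,0.0065,0,-2.5,0],[0,-0.0024,0,0.0131,0,-5,0],[0,-0.0036,0,0.0193,0,-7.5,0],[0,-0.005,0,0.0254,0,-10,0],[0,-0.005,0,0.0254,0,-10,0]]'; python3 pry.py 0 0 25; python3 pry.py 0 0 22; python3 - <<'E'
from station import r, capture
from h import *
c=capture("side");np.savez("s3.npz",**c)
for p in((225,275),(265,265),(240,290),(275,248),(256,230),(270,238),(285,248)):print(p,at_d(c,*p).round(4))
E
```

```text
time_s: 6.0
tcp_pos: [0.6099, -0.0603, 0.1092]
ee_rot: [[0.039, -0.999, -0.014], [-0.94, -0.042, 0.34], [-0.34, -0.0, -0.94]]
wrist_force: [0.3, -3.1, -2.1]
gripper_width: 0.228
gripper_force: 30.0
6.0 [ 0.3 -3.1 -2.1] [-1.63  0.02 -0.13] 0.228 [ -2.  29.   1. -22. -64.  14.]
[ 0.6093 -0.0538  0.0991] (array([-0.0027,  0.0003,  0.0117]), array([-0.04, -5.11, -0.1 ]))
tip top [0.6029 0.1081 0.1871] underside@rail [0.6044 0.0716 0.1676]
6.0 [ 0.3 -3.1 -2.1] [-1.63  0.02 -0.13] 0.228 [ -2.  29.   1. -22. -64.  14.]
[ 0.6095 -0.0572  0.1058] (array([-0.0017,  0.0003,  0.0042]), array([-0.04, -2.11, -0.11]))
tip top [0.6029 0.1081 0.1871] underside@rail [0.6044 0.0716 0.1676]
(225, 275) [0.5976 0.2175 0.1855]
(265, 265) [0.5637 0.1605 0.188 ]
(240, 290) [0.5593 0.2195 0.1843]
(275, 248) [0.576  0.1257 0.1897]
(256, 230) [0.6277 0.1209 0.1896]
(270, 238) [0.5969 0.117  0.1905]
(285, 248) [0.5633 0.1147 0.1906]
```

```bash
python3 steer.py '[[0,-0.0015,0,0.006,0,-2.5,0],[0,-0.0027,0,0.0117,0,-5,0],[0,-0.0045,0,0.0175,0,-7.5,0],[0,-0.0045,0,0.0175,0,-7.5,0]]'; python3 pry.py 0 0 25; python3 pry.py 0 0 30; python3 - <<'E'
from station import r, capture
from h import *
c=capture("side");np.savez("s4.npz",**c)
for p in((225,275),(265,265),(240,290),(275,248),(256,230),(270,238),(285,248)):print(p,at_d(c,*p).round(4))
E
```

```text
time_s: 6.45
tcp_pos: [0.6089, -0.0498, 0.0934]
ee_rot: [[0.036, -0.999, -0.021], [-0.887, -0.042, 0.46], [-0.46, 0.002, -0.888]]
wrist_force: [0.5, -1.3, -1.9]
gripper_width: 0.222
gripper_force: 30.0
6.45 [ 0.5 -1.3 -1.9] [-1.43  0.07 -0.06] 0.222 [ -5.  32.   3. -30. -68.  20.]
[ 0.6093 -0.0538  0.0991] (array([ 0.0009, -0.0003, -0.0068]), array([ 0.06,  2.41, -0.14]))
tip top [0.6025 0.1069 0.1928] underside@rail [0.6038 0.0733 0.1686]
6.45 [ 0.5 -1.3 -1.9] [-1.43  0.07 -0.06] 0.222 [ -5.  32.   3. -30. -68.  20.]
[ 0.609  -0.0472  0.0883] (array([ 0.    , -0.0003,  0.0057]), array([ 0.05, -2.59, -0.14]))
tip top [0.6025 0.1069 0.1928] underside@rail [0.6038 0.0733 0.1686]
(225, 275) [0.5989 0.2167 0.1835]
(265, 265) [0.5659 0.1588 0.1843]
(240, 290) [0.5602 0.2189 0.1826]
(275, 248) [0.5796 0.1226 0.1835]
(256, 230) [0.6314 0.1181 0.1841]
(270, 238) [0.6014 0.1133 0.1833]
(285, 248) [0.5662 0.1121 0.1856]
```

```bash
python3 - <<'E'
from h import *
ims=[]
for f in("s3","s4"):
    c=dict(np.load(f+".npz"));im=c["pixels"][:,:,::-1][190:290,230:330];ims.append(cv2.convertScaleAbs(cv2.resize(im,None,fx=4,fy=4,interpolation=cv2.INTER_CUBIC),alpha=1.6))
cv2.imwrite("pics/q.png",np.hstack(ims))
E
```

```text
(no output)
```

View pics/q.png

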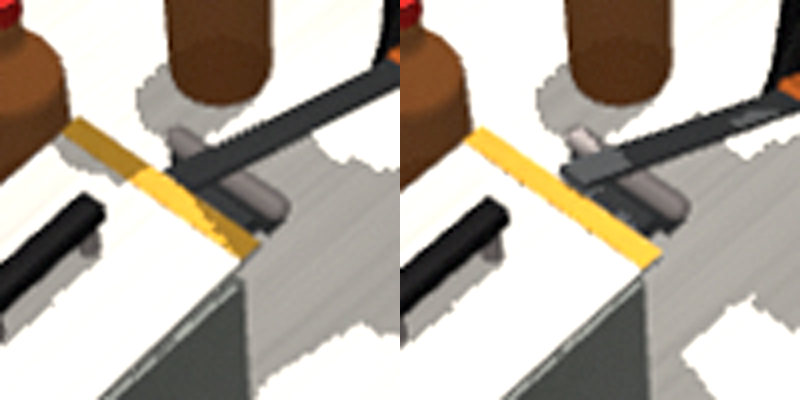

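Left: lip lifted with the tip under it (190,185). Right: tip has slipped out before the lip (575,175) and the cover snapped shut again. I need deeper insertion; re-measure the tip in the hand.

```bash
python3 - <<'E'
from h import *
c=dict(np.load("s4.npz"));k=lambda x,y:(x/4+229.5,y/4+189.5)
for x,y in((163,168),(185,190),(174,179),(185,172),(195,166)):print(at_z(c,*k(x,y),.190).round(4),at_d(c,*k(x,y)).round(4))
E
```

```text
[0.6073 0.1066 0.19  ] [0.6074 0.1065 0.1898]
[0.5918 0.1085 0.19  ] [0.5911 0.1091 0.191 ]
[0.5995 0.1076 0.19  ] [0.5991 0.1079 0.1906]
[0.5988 0.1016 0.19  ] [0.6012 0.0996 0.1862]
[0.5981 0.0964 0.19  ] [0.6004 0.0943 0.1863]
```

```bash
sed -i 's/A=.099/A=.14-float(sys.argv[4])\/1000/' pry.py; python3 pry.py 0.03 0.015 27 41; python3 pry.py 0.03 0.012 -5 43.6;
```

```text
6.5 [-0.2 -0.7 -1.4] [-1.33  0.07 -0.01] 0.222 [ -5.  32.   3. -30. -68.  20.]
[ 0.6105 -0.0812  0.1097] (array([ 0.0214, -0.    , -0.0286]), array([ 0.04,  0.41, -0.06]))
tip top [0.6024 0.1077 0.1936] underside@rail [0.6038 0.0741 0.1694]
6.5 [-0.2 -0.7 -1.4] [-1.33  0.07 -0.01] 0.222 [ -5.  32.   3. -30. -68.  20.]
[ 0.6113 -0.0992  0.1834] (array([ 0.0035,  0.    , -0.1022]), array([ 0.05, 32.41, -0.05]))
tip top [0.6024 0.1077 0.1936] underside@rail [0.6039 0.0718 0.1682]
```

```bash
python3 steer.py '[[0,0.011,0,-0.014,0,0,0],[0,0.021,0,-0.0286,0,0,0],[0,0.017,0,-0.05,0,8,0],[0,0.012,0,-0.07,0,16.5,0],[0,0.007,0,-0.09,0,25,0],[0,0.0035,0,-0.102,0,32.4,0],[0,0.0035,0,-0.102,0,32.4,0],[0,0.0035,0,-0.102,0,32.4,0]]'; python3 pry.py 0 0.004 -5 43.6
```

```text
time_s: 7.3
tcp_pos: [0.6114, -0.0978, 0.1847]
ee_rot: [[0.044, -0.999, 0.005], [-0.996, -0.045, -0.084], [0.084, -0.002, -0.996]]
wrist_force: [-0.8, -0.9, -1.7]
gripper_width: 0.223
gripper_force: 30.0
7.3 [-0.8 -0.9 -1.7] [ 0.17  0.19 -0.02] 0.223 [  8.  23.  -7.   5. -61.  -8.]
[ 0.61   -0.0692  0.1754] (array([-0.0293,  0.0001,  0.0069]), array([-0.1 ,  0.2 ,  0.05]))
tip top [0.6031 0.0877 0.1852] underside@rail [0.6051 0.0438 0.1828]
```

```bash
python3 - <<'E'
from station import r, capture
from h import *
s=r.sense();R=s["ee_rot"]@np.diag([-1.,1,-1]);o=s["tcp_pos"]-R@[-.045,0,-.010]
c=capture("side")
def pr(c,w):
    q=np.linalg.inv(c["world_from_camera"])@np.append(w,1);return cv2.projectPoints(np.array([[q[0],-q[1],-q[2]]]),np.zeros(3),np.zeros(3),c["K"],c["distortion"])[0].ravel()
for x in(.135,.11,.08,.05,.02,-.01):
    w=o+R@[x,0,.006];q=pr(c,w-[0,0,.002]);print(x,w.round(4),at_d(c,*q).round(4))
u,v=pr(c,o+R@[.14,0,.006]).round().astype(int)
g=c["pixels"].sum(2);print(u,v)
for y in range(v-8,v+10):print(y,g[y,u-14:u+12].tolist())
E
```

```text
0.135 [0.6033 0.0827 0.1856] [0.605  0.0812 0.1809]
0.11 [0.6044 0.0578 0.1877] [0.6051 0.0572 0.1846]
0.08 [0.6057 0.028  0.1902] [0.6054 0.0283 0.1887]
0.05 [ 0.6071 -0.0019  0.1927] [ 0.606  -0.0007  0.1925]
0.02 [ 0.6084 -0.0318  0.1952] [ 0.6093 -0.0328  0.1918]
-0.01 [ 0.6097 -0.0616  0.1977] [ 0.6101 -0.0621  0.1951]
280 228
220 [287, 300, 299, 298, 296, 296, 287, 285, 277, 283, 294, 298, 294, 296, 293, 290, 290, 297, 299, 271, 178, 106, 112, 115, 113, 111]
221 [285, 293, 295, 294, 290, 287, 277, 254, 237, 244, 275, 289, 298, 292, 290, 291, 298, 299, 266, 178, 103, 107, 115, 116, 111, 118]
222 [366, 343, 277, 281, 281, 276, 264, 210, 209, 196, 203, 243, 278, 295, 293, 300, 302, 272, 180, 105, 106, 112, 112, 107, 110, 116]
223 [491, 452, 354, 332, 281, 285, 259, 227, 231, 220, 201, 193, 228, 274, 293, 306, 284, 207, 102, 104, 113, 112, 111, 113, 114, 116]
224 [480, 475, 473, 450, 354, 295, 200, 219, 230, 234, 225, 208, 199, 206, 246, 268, 212, 99, 108, 116, 114, 110, 109, 111, 115, 112]
225 [467, 467, 474, 486, 442, 266, 183, 208, 216, 229, 234, 231, 221, 205, 180, 156, 104, 10
[... 913 characters left out ...]
7, 91, 99, 83, 131, 204, 227, 208, 200, 237]
233 [203, 281, 391, 471, 498, 497, 473, 381, 89, 103, 104, 98, 86, 86, 105, 131, 137, 114, 85, 124, 197, 238, 239, 227, 213, 198]
234 [196, 186, 234, 354, 452, 430, 287, 85, 105, 109, 109, 108, 107, 94, 82, 87, 126, 149, 138, 179, 218, 219, 228, 236, 235, 221]
235 [199, 201, 196, 213, 265, 238, 89, 96, 104, 107, 108, 106, 110, 106, 101, 87, 85, 101, 137, 175, 192, 205, 214, 223, 234, 237]
236 [200, 203, 207, 199, 202, 204, 144, 115, 106, 106, 107, 106, 108, 108, 111, 106, 94, 80, 96, 123, 161, 186, 201, 210, 216, 233]
237 [199, 200, 200, 206, 199, 204, 198, 164, 128, 110, 105, 105, 106, 108, 109, 106, 109, 98, 85, 80, 106, 141, 171, 196, 205, 215]
```

```bash
python3 steer.py '[[0,-0.012,0,0.003,0,0,0],[0,-0.023,0,0.006,0,0,0],[0,-0.03,0,0.007,0,0,0],[0,-0.031,0,0.010,0,0,0],[0,-0.031,0,0.010,0,0,0]]'; for a in "-5 45" "10 47" "15 48.5" "20 50" "25 52" "29 53"; do echo; python3 pry.py 0 0 $a|sed -n 2,3p; done; python3 pry.py 0 0 0 45|head -1
```

```text
time_s: 7.85
tcp_pos: [0.6103, -0.0681, 0.1707]
ee_rot: [[0.044, -0.999, 0.004], [-0.995, -0.044, -0.085], [0.085, -0.0, -0.996]]
wrist_force: [0.3, 0.1, -1.4]
gripper_width: 0.223
gripper_force: 30.0

[ 0.6099 -0.0678  0.1712] (array([-0.0002,  0.0004, -0.0005]), array([-0.02,  0.11,  0.03]))
tip top [0.6021 0.1174 0.1709] underside@rail [0.6041 0.0721 0.1688]

[ 0.6097 -0.0616  0.1352] (array([-0.0095,  0.0004,  0.0349]), array([ -0.02, -14.89,   0.03]))
tip top [0.6021 0.1174 0.1709] underside@rail [0.6042 0.0701 0.169 ]

[ 0.6094 -0.0567  0.124 ] (array([-0.0153,  0.0004,  0.0456]), array([ -0.02, -19.89,   0.03]))
tip top [0.6021 0.1174 0.1709] underside@rail [0.6043 0.0686 0.1691]

[ 0.6092 -0.0509  0.1134] (array([-0.022 ,  0.0004,  0.0556]), array([-2.000e-02, -2.489e+01,  4.000e-02]))
tip top [0.6021 0.1174 0.1709] underside@rail [0.6044 0.0672 0.1692]

[ 0.6089 -0.0438  0.1037] (array([-0.0299,  0.0004,  0.0647]), array([-2.000e-02, -2.989e+01,  4.000e-02]))
tip top [0.6021 0.1174 0.1709] underside@rail [0.6045 0.0652 0.1694]

[ 0.6086 -0.0381  0.0963] (array([-0.0363,  0.0004,  0.0717]), array([-1.000e-02, -3.389e+01,  4.000e-02]))
tip top [0.6021 0.1174 0.1709] underside@rail [0.6045 0.0642 0.1695]
7.85 [ 0.3  0.1 -1.4] [0.45 0.14 0.05] 0.223 [ 11.  23.  -8.   6. -60. -11.]
```

```bash
python3 steer.py '[[0,-0.002,0,0.0125,0,-5,0],[0,-0.0055,0,0.0245,0,-10,0],[0,-0.0095,0,0.035,0,-15,0],[0,-0.0125,0,0.0405,0,-17.5,0],[0,-0.0153,0,0.0456,0,-20,0],[0,-0.0186,0,0.0508,0,-22.5,0],[0,-0.022,0,0.0556,0,-25,0],[0,-0.022,0,0.0556,0,-25,0]]'; for a in "20 50" "25 52" "29 53"; do echo; python3 pry.py 0 0 $a; done; python3 - <<'E'
from station import r, capture
from h import *
c=capture("side");np.savez("s5.npz",**c)
for p in((225,275),(265,265),(240,290),(275,248),(256,230),(270,238),(285,248)):print(p,at_d(c,*p).round(4))
E
```

```text
time_s: 8.65
tcp_pos: [0.6096, -0.0539, 0.1131]
ee_rot: [[0.039, -0.999, -0.014], [-0.939, -0.042, 0.342], [-0.342, 0.0, -0.94]]
wrist_force: [-0.3, -3.2, -3.2]
gripper_width: 0.224
gripper_force: 30.0

8.65 [-0.3 -3.2 -3.2] [-2.15  0.12  0.04] 0.224 [ -1.  29.   1. -22. -65.  14.]
[ 0.6092 -0.0509  0.1134] (array([-0.0029,  0.0003,  0.0007]), array([-0.03,  0.02, -0.12]))
tip top [0.6026 0.1143 0.1914] underside@rail [0.6045 0.0694 0.1687]

8.65 [-0.3 -3.2 -3.2] [-2.15  0.12  0.04] 0.224 [ -1.  29.   1. -22. -65.  14.]
[ 0.6089 -0.0438  0.1037] (array([-0.0063,  0.0003,  0.0122]), array([-0.04, -4.98, -0.12]))
tip top [0.6026 0.1143 0.1914] underside@rail [0.6046 0.0675 0.168 ]

8.65 [-0.3 -3.2 -3.2] [-2.15  0.12  0.04] 0.224 [ -1.  29.   1. -22. -65.  14.]
[ 0.6086 -0.0381  0.0963] (array([-0.0091,  0.0003,  0.0212]), array([-0.04, -8.98, -0.11]))
tip top [0.6026 0.1143 0.1914] underside@rail [0.6046 0.0666 0.1677]
(225, 275) [0.5975 0.2176 0.1857]
(265, 265) [0.5625 0.1614 0.1901]
(240, 290) [0.5572 0.2208 0.1879]
(275, 248) [0.5746 0.1268 0.1919]
(256, 230) [0.6258 0.1224 0.1925]
(270, 238) [0.5958 0.118  0.1924]
(285, 248) [0.5613 0.1165 0.1942]
```

```bash
python3 steer.py '[[0,-0.0045,0,0.006,0,-2.5,0],[0,-0.0063,0,0.0122,0,-5,0],[0,-0.0075,0,0.016,0,-7,0],[0,-0.0075,0,0.016,0,-7,0],[0,-0.0075,0,0.016,0,-7,0]]'; for a in "20 49" "0 44"; do echo; python3 pry.py 0 0 $a; done; python3 - <<'E'
from station import r, capture
from h import *
c=capture("side");np.savez("s6.npz",**c)
for p in((225,275),(265,265),(240,290),(275,248),(256,230),(270,238),(285,248)):print(p,at_d(c,*p).round(4))
E
```

```text
time_s: 9.2
tcp_pos: [0.6095, -0.0396, 0.1017]
ee_rot: [[0.04, -0.999, -0.018], [-0.891, -0.044, 0.453], [-0.453, -0.002, -0.891]]
wrist_force: [0.5, -4.2, -3.3]
gripper_width: 0.221
gripper_force: 30.0

9.2 [ 0.5 -4.2 -3.3] [-2.43 -0.03 -0.01] 0.221 [ -4.  31.   3. -29. -67.  19.]
[ 0.6092 -0.0519  0.1131] (array([ 0.0057,  0.0008, -0.0157]), array([-0.08,  6.95,  0.06]))
tip top [0.6024 0.1179 0.1998] underside@rail [0.6042 0.077  0.1722]

9.2 [ 0.5 -4.2 -3.3] [-2.43 -0.03 -0.01] 0.221 [ -4.  31.   3. -29. -67.  19.]
[ 0.61   -0.0685  0.159 ] (array([-0.0002,  0.0007, -0.0642]), array([-0.09, 26.95,  0.04]))
tip top [0.6024 0.1179 0.1998] underside@rail [0.604  0.0814 0.1745]
(225, 275) [0.5973 0.2177 0.1861]
(265, 265) [0.5597 0.1636 0.1951]
(240, 290) [0.5583 0.2201 0.186 ]
(275, 248) [0.57   0.1308 0.1999]
(256, 230) [0.6215 0.1256 0.1989]
(270, 238) [0.5886 0.1239 0.2039]
(285, 248) [0.5575 0.12   0.2007]
```

```bash
python3 steer.py '[[0,0.0057,0,-0.0157,0,7,0],[0,0.005,0,-0.032,0,13.5,0],[0,0.0025,0,-0.05,0,20,0],[0,0,0,-0.064,0,27,0],[0,0,0,-0.064,0,27,0]]'; python3 pry.py 0.06 0.006 0 44; python3 - <<'E'
from station import r, capture
from h import *
c=capture("side");np.savez("s7.npz",**c)
for p in((225,275),(265,265),(240,290),(275,248),(256,230),(270,238),(285,248)):print(p,at_d(c,*p).round(4))
E
```

```text
time_s: 9.75
tcp_pos: [0.6106, -0.0645, 0.1611]
ee_rot: [[0.05, -0.999, 0.005], [-0.999, -0.05, 0.001], [-0.0, -0.005, -1.0]]
wrist_force: [-0.5, -0.0, -2.7]
gripper_width: 0.227
gripper_force: 30.0
9.75 [-0.5 -0.  -2.7] [ 0.02  0.11 -0.03] 0.227 [  9.  24.  -6.   0. -60.  -6.]
[ 0.6126 -0.1284  0.165 ] (array([ 0.0639,  0.0012, -0.0039]), array([-0.26,  0.02,  0.36]))
tip top [0.6013 0.1202 0.1772] underside@rail [0.6035 0.0763 0.1712]
(225, 275) [0.5951 0.219  0.1896]
(265, 265) [0.5615 0.1622 0.1918]
(240, 290) [0.5579 0.2204 0.1867]
(275, 248) [0.5727 0.1284 0.1951]
(256, 230) [0.6229 0.1246 0.1969]
(270, 238) [0.5905 0.1224 0.2009]
(285, 248) [0.5597 0.118  0.1969]
```

```bash
cat > rest.py <<'E'
from station import r, capture
from h import *
s=r.sense();P=(-.045,0,-.010)
o,R=bar([.461,-.157,.034],93.2)
p,T=tool_for(o,R,P);print(s["time_s"],s["wrist_force"].round(1),s["tcp_pos"].round(4));print(delta(s,p+[0,0,.06],T),delta(s,p,T))
E
python3 steer.py '[[0,0.03,0,-0.004,0,0,0],[0,0.075,0,-0.008,0,0,0],[0,0.11,0,-0.02,0,0,0],[0,0.14,0.04,-0.03,0,0,0],[0,0.14,0.09,-0.03,0,0,0],[0,0.14,0.13,-0.03,0,0,0],[0,0.14,0.14,-0.02,0,0,0],[0,0.14,0.14,-0.02,0,0,0]]'; python3 rest.py
```

```text
time_s: 10.6
tcp_pos: [0.4735, -0.2138, 0.177]
ee_rot: [[0.041, -0.999, -0.002], [-0.999, -0.041, 0.005], [-0.005, 0.002, -1.0]]
wrist_force: [0.5, 0.4, -2.6]
gripper_width: 0.225
gripper_force: 30.0
10.6 [ 0.5  0.4 -2.6] [ 0.4735 -0.2138  0.177 ]
(array([-0.0117,  0.0094,  0.0931]), array([ 0.11,  0.31, -0.86])) (array([-0.0114,  0.0093,  0.1531]), array([ 0.11,  0.31, -0.86]))
```

```bash
python3 steer.py '[[0,-0.006,0.005,0.04,0,0,-0.9],[0,-0.0115,0.0094,0.08,0,0.3,-0.9],[0,-0.0115,0.0094,0.11,0,0.3,-0.9],[0,-0.0115,0.0094,0.11,0,0.3,-0.9],[0,-0.0115,0.0094,0.11,0,0.3,-0.9]]'; python3 rest.py; python3 - <<'E'
from station import r, capture
from h import *
s=r.sense();R=s["ee_rot"]@np.diag([-1.,1,-1]);o=s["tcp_pos"]-R@[-.045,0,-.010]
c=capture("side")
im=c["pixels"][:,:,::-1][160:320,240:510]
cv2.imwrite("pics/r1.png",cv2.convertScaleAbs(cv2.resize(im,None,fx=2.9,fy=2.9,interpolation=cv2.INTER_CUBIC),alpha=1.4))
def pr(c,w):
    q=np.linalg.inv(c["world_from_camera"])@np.append(w,1);return cv2.projectPoints(np.array([[q[0],-q[1],-q[2]]]),np.zeros(3),np.zeros(3),c["K"],c["distortion"])[0].ravel()
for x in(.13,.1,.06,.02,0,-.02):
    w=o+R@[x,0,.006];q=pr(c,w-[0,0,.002]);print(x,w.round(4),at_d(c,*q).round(4))
E
```

```text
time_s: 11.1
tcp_pos: [0.4684, -0.2029, 0.0684]
ee_rot: [[0.06, -0.998, 0.002], [-0.998, -0.06, -0.004], [0.004, -0.001, -1.0]]
wrist_force: [0.6, 0.2, -1.8]
gripper_width: 0.227
gripper_force: 30.0
11.1 [ 0.6  0.2 -1.8] [ 0.4684 -0.2029  0.0684]
(array([-0.0012,  0.0048, -0.0156]), array([-0.08, -0.21,  0.24])) (array([-0.0014,  0.0049,  0.0444]), array([-0.08, -0.21,  0.24]))
0.13 [ 0.4579 -0.0281  0.0838] [ 0.4582 -0.0286  0.081 ]
0.1 [ 0.4597 -0.0581  0.0839] [ 0.461  -0.0605  0.0783]
0.06 [ 0.4621 -0.098   0.0841] [ 0.4626 -0.099   0.0807]
0.02 [ 0.4645 -0.1379  0.0842] [ 0.4642 -0.1374  0.0829]
0 [ 0.4657 -0.1579  0.0843] [ 0.465  -0.1564  0.0841]
-0.02 [ 0.4669 -0.1779  0.0844] [ 0.4669 -0.1779  0.0823]
```

View pics/r1.png

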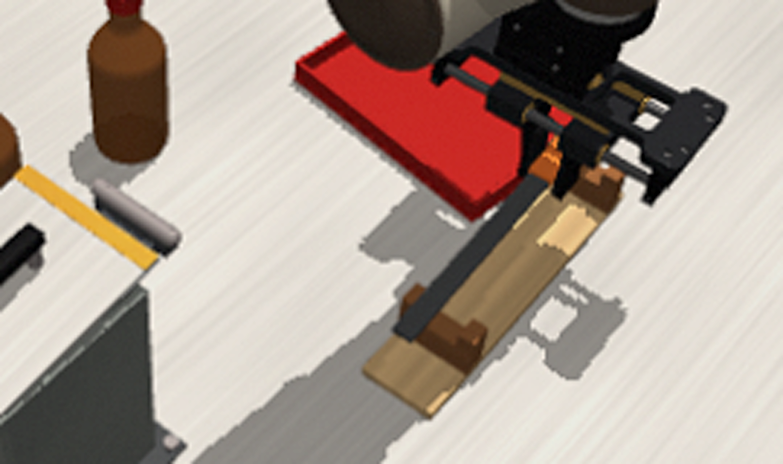

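The bar hangs level over the rest (tip at crop (400,330)), and the cover stands up on its own with a gap at (145,290). Lower and release.

```bash
python3 steer.py '[[0,-0.001,0.005,0,0,0,0.2],[0,-0.001,0.005,0.012,0,0,0.2],[0,-0.001,0.005,0.028,0,0,0.2],[0,-0.001,0.005,0.038,0,0,0.2],[0,-0.001,0.005,0.043,0,0,0.2],[0,-0.001,0.005,0.045,0,0,0.2],[0,-0.001,0.005,0.045,0,0,0.2]]'; python3 rest.py
```

```text
time_s: 11.85
tcp_pos: [0.4624, -0.2021, 0.024]
ee_rot: [[0.056, -0.998, 0.002], [-0.998, -0.056, -0.004], [0.004, -0.002, -1.0]]
wrist_force: [-0.3, 0.4, -0.8]
gripper_width: 0.226
gripper_force: 30.0
11.85 [-0.3  0.4 -0.8] [ 0.4624 -0.2021  0.024 ]
(array([ 0.0001, -0.0013, -0.06  ]), array([-0.12, -0.22,  0.04])) (array([-0.0002, -0.0012,  0.    ]), array([-0.12, -0.22,  0.04]))
```

```bash
python3 steer.py '[[0.4,0,0,0,0,0,0],[0.4,0,0,0,0,0,0],[0.4,0,0,0,0,0,0],[0.4,0,0,-0.03,0,0,0],[0.4,0,0,-0.08,0,0,0],[0.4,0,0,-0.13,0,0,0],[0.4,0,0,-0.18,0,0,0],[0.4,0,0,-0.23,0,0,0]]'; python3 - <<'E'
from station import r, capture
from h import *
s=r.sense();print(s["tcp_pos"],s["gripper_width"],s["joints"].round(0))
c=capture("side");np.savez("s8.npz",**c);t=capture("top");np.savez("t8.npz",**t)
out=[]
for k,(u,v,w,h) in((c,(190,200,150,100)),(t,(200,195,100,67))):
    im=k["pixels"][:,:,::-1][v:v+h,u:u+w];out.append(cv2.convertScaleAbs(cv2.resize(im,(450,300),interpolation=cv2.INTER_CUBIC),alpha=1.5))
cv2.imwrite("pics/c1.png",np.vstack(out))
E
```

```text
time_s: 12.65
tcp_pos: [0.4611, -0.2012, 0.2557]
ee_rot: [[0.056, -0.998, 0.002], [-0.998, -0.056, -0.004], [0.004, -0.002, -1.0]]
wrist_force: [0.8, 0.2, 0.1]
gripper_width: 0.398
gripper_force: 0.0
[ 0.46114387 -0.20122806  0.25569032] 0.3976841665733883 [ -5.   9. -13.   0. -68.   8.]
```

View pics/c1.png

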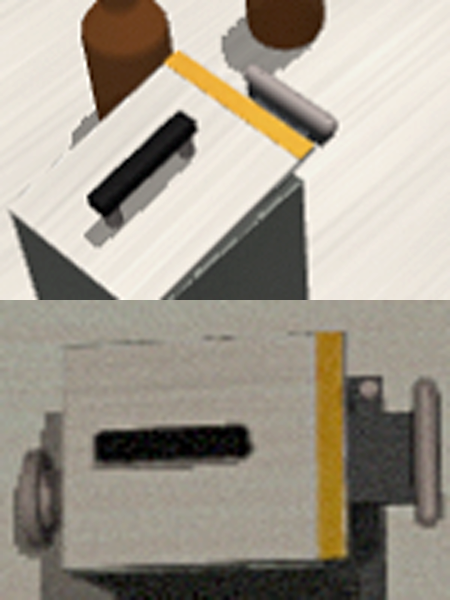

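Top crop: handle (95–250, 425–465) → centre about (237.8,226.7) full-frame, lip stripe's front edge (346,332)–(347,558). Side crop shows the cover tilted, lip up. Fit the plate's plane from depth.

```bash
python3 - <<'E'
from h import *
k=lambda x,y:(x/4.5+199.5,(y-300)/4.5+194.5)
for n in("t8","s8"):
    c=dict(np.load(n+".npz"));P=[]
    us,vs=(range(216,276,2),range(206,252,2)) if n=="t8" else (range(195,290,2),range(215,300,2))
    for u in us:
        for v in vs:
            p=at_d(c,u,v)
            d=p[:2]-[.5985,.181];
            if abs(d[0])<.045 and -.07<d[1]<.05 and abs(d[0])>.018 and .17<p[2]<.215:P.append(p)
    P=np.array(P);A=np.c_[P[:,:2]-[.5985,.181],np.ones(len(P))]
    for _ in range(3):
        x=np.linalg.lstsq(A,P[:,2],rcond=None)[0];e=P[:,2]-A@x;m=abs(e)<.004;A,P=A[m],P[m]
    print(n,len(P),"slopes",x.round(4),"rms",e.std().round(4))
c=dict(np.load("t8.npz"))
for z in(.217,.220):
    a,b=at_z(c,*k(95,448),z),at_z(c,*k(250,443),z);d=b-a
    print(a.round(4),b.round(4),((a+b)/2).round(4),np.linalg.norm(d),np.degrees(np.arctan2(-d[1],-d[0])))
a,b=at_z(c,*k(346,332),.197),at_z(c,*k(347.5,558),.197);print("lip",a,b,np.linalg.norm(a-b))
a,b=at_z(c,*k(62,346),.185),at_z(c,*k(64,569),.185);print("back",a,b)
for p in((228,226.5),(238,226.5),(248,226)):print(at_d(c,*p))
E
```

```text
t8 326 slopes [ 0.0003 -0.1132  0.1913] rms 0.0017
s8 476 slopes [ 0.0041 -0.1059  0.1898] rms 0.0012
[0.5957 0.2208 0.217 ] [0.5988 0.1497 0.217 ] [0.5973 0.1853 0.217 ] 0.07120945648112535 92.4510104573818
[0.5953 0.2202 0.22  ] [0.5983 0.1492 0.22  ] [0.5968 0.1847 0.22  ] 0.07099629271141704 92.45101045738168
lip [0.6549096  0.10939389 0.197     ] [0.54907353 0.10591671 0.197     ] 0.1058931747448413
back [0.64968461 0.24586553 0.185     ] [0.54345325 0.24010301 0.185     ]
[0.597806   0.20562415 0.21662781]
[0.59741128 0.18421748 0.22038944]
[0.59791369 0.1629427  0.22495317]
```

```bash
cat > cov.py <<'E'
from station import r, capture
from h import *
s=r.sense();print(s["time_s"],s["wrist_force"].round(1),s["moment"].round(2),s["tcp_pos"].round(4),round(s["gripper_width"],3),s["joints"].round(0))
o,R=bar([.597,.1815,.1866],92.45,-6.2)
for h in(.08,.02,0):
    p,T=tool_for(o,R,(-.004,0,.012+h));print(h,p.round(4),delta(s,p,T))
E
python3 cov.py
```

```text
12.75 [-1.  -0.3 -0.4] [ 0.04  0.06 -0.04] [ 0.4656 -0.2026  0.2615] 0.4 [ -5.   8. -13.   0. -68.   8.]
0.08 [0.5967 0.1875 0.2785] (array([-0.3817, -0.1536, -0.0176]), array([-1.06,  5.7 ,  0.78]))
0.02 [0.597  0.181  0.2188] (array([-0.3757, -0.1524,  0.042 ]), array([-1.06,  5.7 ,  0.78]))
0 [0.5971 0.1788 0.199 ] (array([-0.3738, -0.1521,  0.0619]), array([-1.06,  5.7 ,  0.78]))
```

```bash
python3 steer.py '[[0.5,-0.045,-0.018,-0.02,0,0,0],[0.5,-0.09,-0.036,-0.03,0,0,0],[0.5,-0.135,-0.054,-0.03,0,0,0],[0.5,-0.18,-0.072,-0.03,0,0,0],[0.5,-0.225,-0.09,-0.03,0,1,0],[0.5,-0.27,-0.108,-0.03,0,3,0],[0.5,-0.315,-0.126,-0.03,-0.5,5,0.5],[0.5,-0.355,-0.145,-0.02,-1,5.7,0.8]]'; python3 steer.py '[[0.5,-0.015,-0.005,0,0,0,0],[0.5,-0.015,-0.005,0,0,0,0],[0.5,-0.015,-0.005,0,0,0,0]]' >/dev/null; python3 cov.py
```

```text
time_s: 13.55
tcp_pos: [0.5871, 0.1643, 0.2732]
ee_rot: [[0.044, -0.999, -0.008], [-0.994, -0.043, -0.103], [0.103, 0.013, -0.995]]
wrist_force: [0.9, -0.4, 0.3]
gripper_width: 0.499
gripper_force: 0.0
13.85 [-0.1  0.7  0.1] [0.22 0.03 0.02] [0.5905 0.176  0.2702] 0.499 [ 34.  21.   4.   5. -77. -33.]
0.08 [0.5967 0.1875 0.2785] (array([-0.0102, -0.0066, -0.0095]), array([0.94, 0.27, 0.02]))
0.02 [0.597  0.181  0.2188] (array([-0.0099, -0.0075,  0.0505]), array([0.94, 0.27, 0.02]))
0 [0.5971 0.1788 0.199 ] (array([-0.0098, -0.0079,  0.0705]), array([0.94, 0.27, 0.02]))
```

```bash
python3 steer.py '[[0.5,-0.01,-0.0075,0,0.9,0.3,0],[0.5,-0.01,-0.0075,0.02,0.9,0.3,0],[0.5,-0.01,-0.0075,0.04,0.9,0.3,0],[0.5,-0.01,-0.0075,0.048,0.9,0.3,0],[0.5,-0.01,-0.0075,0.048,0.9,0.3,0]]'; python3 cov.py
```

```text
time_s: 14.35
tcp_pos: [0.5969, 0.1807, 0.2209]
ee_rot: [[0.042, -0.999, 0.003], [-0.993, -0.042, -0.109], [0.109, 0.001, -0.994]]
wrist_force: [-0.4, -0.8, 0.2]
gripper_width: 0.499
gripper_force: 0.0
14.35 [-0.4 -0.8  0.2] [ 0.28  0.09 -0.03] [0.5969 0.1807 0.2209] 0.499 [ 34.  23.  -1.   6. -70. -34.]
0.08 [0.5967 0.1875 0.2785] (array([-0.0004, -0.0001, -0.058 ]), array([ 0.08, -0.06, -0.04]))
0.02 [0.597  0.181  0.2188] (array([-0.0005, -0.0001,  0.002 ]), array([ 0.08, -0.06, -0.04]))
0 [0.5971 0.1788 0.199 ] (array([-0.0005, -0.0002,  0.022 ]), array([ 0.08, -0.06, -0.04]))
```

```bash
python3 steer.py '[[0.5,0,0,0.008,0,0,0],[0.5,0,0,0.016,0,0,0],[0.5,0,0,0.022,0,0,0],[0.5,0,0,0.022,0,0,0],[0,0,0,0.022,0,0,0],[0,0,0,0.022,0,0,0],[0,0,0,0.022,0,0,0],[0,0,0,0.022,0,0,0]]'; python3 cov.py
```

```text
time_s: 15.15
tcp_pos: [0.5975, 0.1795, 0.2]
ee_rot: [[0.043, -0.999, 0.005], [-0.993, -0.043, -0.108], [0.108, -0.0, -0.994]]
wrist_force: [0.1, -0.2, 0.4]
gripper_width: 0.224
gripper_force: 0.0
15.15 [ 0.1 -0.2  0.4] [0.2  0.05 0.02] [0.5975 0.1795 0.2   ] 0.224 [ 34.  24.  -3.   6. -67. -34.]
0.08 [0.5967 0.1875 0.2785] (array([ 0.0005,  0.0003, -0.0789]), array([-0.03,  0.01,  0.01]))
0.02 [0.597  0.181  0.2188] (array([ 0.0005,  0.0004, -0.0189]), array([-0.03,  0.01,  0.01]))
0 [0.5971 0.1788 0.199 ] (array([0.0005, 0.0004, 0.0011]), array([-0.03,  0.01,  0.01]))
```

Still closing (19.5 mm); give it a few more periods, then lift gently.

```bash
python3 steer.py '[[0,0,0,0,0,0,0],[0,0,0,0,0,0,0],[0,0,0,0,0,0,0]]'; python3 cov.py | head -1; python3 steer.py '[[0,0,0,-0.006,0,0,0],[0,0,0,-0.015,0,0,0],[0,0,0,-0.03,0,0,0],[0,0,0,-0.05,0,0,0],[0,0,0,-0.08,0,0,0],[0,0,0,-0.1,0,0,0],[0,0,0,-0.1,0,0,0]]'; python3 cov.py|head -1
```

```text
time_s: 15.45
tcp_pos: [0.5981, 0.1795, 0.2001]
ee_rot: [[0.043, -0.999, 0.006], [-0.993, -0.043, -0.108], [0.108, -0.002, -0.994]]
wrist_force: [3.0, 0.6, 0.5]
gripper_width: 0.154
gripper_force: 30.0
15.45 [3.  0.6 0.5] [ 0.04 -0.76  0.06] [0.5981 0.1795 0.2001] 0.154 [ 34.  24.  -3.   6. -67. -34.]
time_s: 16.15
tcp_pos: [0.5972, 0.191, 0.3024]
ee_rot: [[0.043, -0.999, 0.008], [-0.994, -0.044, -0.105], [0.105, -0.004, -0.994]]
wrist_force: [0.3, -0.1, -5.3]
gripper_width: 0.16
gripper_force: 30.0
16.15 [ 0.3 -0.1 -5.3] [ 0.5   0.04 -0.02] [0.5972 0.191  0.3024] 0.16 [ 35.  21.   8.   5. -80. -34.]
```

```bash
cat > tr.py <<'E'
from station import r, capture
from h import *
import sys
s=r.sense();print(s["time_s"],s["wrist_force"].round(1),s["moment"].round(2),s["tcp_pos"].round(4),round(s["gripper_width"],3),s["joints"].round(0))
R=bar([0,0,0],-6.1,float(sys.argv[1]))[1];o=np.array([.598,-.279,.023])+R@[.008,0,0]
for h in(.25,.04,0):
    p,T=tool_for(o+[0,0,h],R,(-.004,0,.013));print(h,p.round(4),delta(s,p,T))
E
python3 tr.py 0
```

```text
16.15 [ 0.3 -0.1 -5.3] [ 0.5   0.04 -0.02] [0.5972 0.191  0.3024] 0.16 [ 35.  21.   8.   5. -80. -34.]
0.25 [ 0.602  -0.2794  0.286 ] (array([0.4659, 0.0158, 0.0658]), array([-5.37, -4.29, 98.48]))
0.04 [ 0.602  -0.2794  0.076 ] (array([0.4437, 0.0166, 0.2746]), array([-5.37, -4.29, 98.48]))
0 [ 0.602  -0.2794  0.036 ] (array([0.4395, 0.0167, 0.3144]), array([-5.37, -4.29, 98.48]))
```

```bash
python3 steer.py '[[0,0.02,0.001,0.003,0,0,4],[0,0.055,0.002,0.008,-0.5,-0.5,10],[0,0.095,0.003,0.013,-1,-0.8,18],[0,0.135,0.005,0.019,-1.5,-1.2,26],[0,0.175,0.006,0.025,-2,-1.6,34],[0,0.215,0.007,0.03,-2.4,-2,42],[0,0.25,0.008,0.035,-2.7,-2.2,50],[0,0.25,0.008,0.035,-2.7,-2.2,50]]'; python3 tr.py 0
```

```text
time_s: 16.95
tcp_pos: [0.5974, -0.0662, 0.2889]
ee_rot: [[-0.743, -0.668, -0.03], [-0.666, 0.743, -0.056], [0.06, -0.022, -0.998]]
wrist_force: [-1.0, 1.1, -5.3]
gripper_width: 0.156
gripper_force: 30.0
16.95 [-1.   1.1 -5.3] [ 0.36 -0.1  -0.03] [ 0.5974 -0.0662  0.2889] 0.156 [ 11.  18.   3.   3. -77. -59.]
0.25 [ 0.602  -0.2794  0.286 ] (array([ 0.1385, -0.1615,  0.0148]), array([-2.62, -2.72, 48.  ]))
0.04 [ 0.602  -0.2794  0.076 ] (array([ 0.1259, -0.157 ,  0.2244]), array([-2.62, -2.72, 48.  ]))
0 [ 0.602  -0.2794  0.036 ] (array([ 0.1235, -0.1561,  0.2643]), array([-2.62, -2.72, 48.  ]))
```

```bash
python3 steer.py '[[0,0.025,-0.029,0.003,-0.4,-0.4,8],[0,0.05,-0.058,0.005,-0.9,-0.9,16],[0,0.075,-0.087,0.008,-1.3,-1.3,24],[0,0.1,-0.116,0.011,-1.7,-1.8,32],[0,0.12,-0.14,0.013,-2.2,-2.2,40],[0,0.135,-0.158,0.015,-2.6,-2.7,47],[0,0.1385,-0.1615,0.015,-2.6,-2.7,48],[0,0.1385,-0.1615,0.015,-2.6,-2.7,48]]'; python3 tr.py 0; python3 - <<'E'
from station import r, capture
from h import *
s=r.sense();c=capture("side");np.savez("s9.npz",**c)
# plate plane in the hand: points near expected plate height
P=[]
for u in range(300,470,2):
    for v in range(60,240,2):
        p=at_d(c,u,v)
        if c["z_map"][v,u]>0 and .215<p[2]<.31 and abs(p[0]-s["tcp_pos"][0])<.09 and abs(p[1]-s["tcp_pos"][1])<.08 and c["pixels"][v,u].min()>70:P.append(p)
P=np.array(P);print(len(P))
A=np.c_[P[:,:2]-s["tcp_pos"][:2],np.ones(len(P))]
w=np.ones(len(P),bool)
for _ in range(8):
    x=np.linalg.lstsq(A[w],P[w,2],rcond=None)[0];e=P[:,2]-A@x;w=abs(e)<max(.004,1.5*e[w].std())
print(w.sum(),x.round(4),e[w].std(),P[w].min(0).round(3),P[w].max(0).round(3))
E
```

```text
time_s: 17.75
tcp_pos: [0.6049, -0.2754, 0.286]
ee_rot: [[-0.995, 0.099, 0.002], [0.099, 0.995, 0.002], [-0.002, 0.002, -1.0]]
wrist_force: [0.4, 1.5, -5.9]
gripper_width: 0.156
gripper_force: 30.0
17.75 [ 0.4  1.5 -5.9] [0.04 0.01 0.01] [ 0.6049 -0.2754  0.286 ] 0.156 [-11.  24.  13.  -0. -79. -85.]
0.25 [ 0.602  -0.2794  0.286 ] (array([ 0.0025, -0.0043, -0.    ]), array([0.12, 0.1 , 0.44]))
0.04 [ 0.602  -0.2794  0.076 ] (array([ 0.0029, -0.0047,  0.21  ]), array([0.12, 0.1 , 0.44]))
0 [ 0.602  -0.2794  0.036 ] (array([ 0.003 , -0.0048,  0.25  ]), array([0.12, 0.1 , 0.44]))
389
374 [ 0.0075 -0.0042  0.2758] 0.0011625206370314424 [ 0.529 -0.328  0.271] [ 0.674 -0.215  0.279]
```

Cover hangs level (0.4°) over the tray. Descend.

```bash
python3 steer.py '[[0,0.003,-0.0045,0.02,0,0,0.4],[0,0.003,-0.0045,0.06,0,0,0.4],[0,0.003,-0.0045,0.1,0,0,0.4],[0,0.003,-0.0045,0.14,0,0,0.4],[0,0.003,-0.0045,0.18,0,0,0.4],[0,0.003,-0.0045,0.205,0,0,0.4],[0,0.003,-0.0045,0.22,0,0,0.4],[0,0.003,-0.0045,0.22,0,0,0.4]]'; python3 tr.py 0
```

```text
time_s: 18.6
tcp_pos: [0.6027, -0.278, 0.0658]
ee_rot: [[-0.995, 0.103, 0.001], [0.103, 0.995, 0.001], [-0.001, 0.002, -1.0]]
wrist_force: [0.1, 1.0, -5.2]
gripper_width: 0.156
gripper_force: 30.0
18.6 [ 0.1  1.  -5.2] [0.01 0.08 0.03] [ 0.6027 -0.278   0.0658] 0.156 [-11.  33.  -4.  -0. -52. -85.]
0.25 [ 0.602  -0.2794  0.286 ] (array([ 0.0004, -0.0012, -0.2202]), array([0.09, 0.05, 0.16]))
0.04 [ 0.602  -0.2794  0.076 ] (array([ 0.0006, -0.0015, -0.0102]), array([0.09, 0.05, 0.16]))
0 [ 0.602  -0.2794  0.036 ] (array([ 0.0006, -0.0015,  0.0298]), array([0.09, 0.05, 0.16]))
```

```bash
python3 steer.py '[[0,0,-0.001,0.01,0,0,0],[0,0,-0.001,0.018,0,0,0],[0,0,-0.001,0.022,0,0,0],[0,0,-0.001,0.025,0,0,0],[0,0,-0.001,0.027,0,0,0],[0,0,-0.001,0.029,0,0,0],[0,0,-0.001,0.0295,0,0,0],[0,0,-0.001,0.0295,0,0,0]]'; python3 tr.py 0|sed -n '1p;4p'
```

```text
time_s: 19.4
tcp_pos: [0.6041, -0.2807, 0.0387]
ee_rot: [[-0.994, 0.105, 0.006], [0.105, 0.994, -0.0], [-0.006, 0.0, -1.0]]
wrist_force: [0.4, -0.5, -4.4]
gripper_width: 0.157
gripper_force: 30.0
19.4 [ 0.4 -0.5 -4.4] [-0.02  0.02  0.07] [ 0.6041 -0.2807  0.0387] 0.157 [-11.  35.  -6.  -0. -49. -85.]
0 [ 0.602  -0.2794  0.036 ] (array([0.0022, 0.001 , 0.0027]), array([0.03, 0.36, 0.06]))
```

```bash
python3 steer.py '[[0,0,0,0,0,0,0],[0,0,0,0,0,0,0]]'|grep -E "tcp|wrist"; python3 steer.py '[[0,0,0,0.001,0,0,0],[0,0,0,0.001,0,0,0],[0,0,0,0.002,0,0,0],[0,0,0,0.002,0,0,0]]'|grep -E "tcp|wrist"; python3 steer.py '[[0,0,0,0.001,0,0,0],[0,0,0,0.001,0,0,0]]'|grep -E "tcp|wrist"
```

```text
tcp_pos: [0.6042, -0.2807, 0.0389]
wrist_force: [-0.1, -0.4, -5.2]
tcp_pos: [0.6042, -0.2807, 0.0367]
wrist_force: [-0.0, 0.6, -4.4]
tcp_pos: [0.6045, -0.2807, 0.0364]
wrist_force: [-0.8, -0.1, -1.3]
```

```bash
python3 steer.py '[[0,0,0,0.0008,0,0,0],[0,0,0,0.0008,0,0,0]]'|grep -E "tcp|wrist"; python3 steer.py '[[0.5,0,0,0,0,0,0],[0.5,0,0,0,0,0,0],[0.5,0,0,0,0,0,0],[0.5,0,0,0,0,0,0],[0.5,0,0,-0.005,0,0,0],[0.5,0,0,-0.02,0,0,0],[0.5,0,0,-0.06,0,0,0],[0.5,0,0,-0.11,0,0,0]]'; python3 steer.py '[[0.5,-0.03,0,-0.04,0,0,0],[0.5,-0.03,0,-0.09,0,0,0],[0.5,-0.03,0,-0.13,0,0,0],[0.5,-0.03,0,-0.13,0,0,0]]'
```

```text
tcp_pos: [0.6045, -0.2808, 0.0363]
wrist_force: [-2.4, 2.1, 5.2]
time_s: 21.2
tcp_pos: [0.6022, -0.2803, 0.145]
ee_rot: [[-0.994, 0.105, 0.002], [0.105, 0.994, 0.001], [-0.002, 0.001, -1.0]]
wrist_force: [1.7, -0.5, -0.2]
gripper_width: 0.498
gripper_force: 0.0
time_s: 21.6
tcp_pos: [0.635, -0.2852, 0.2853]
ee_rot: [[-0.994, 0.105, 0.022], [0.105, 0.995, -0.006], [-0.022, -0.004, -1.0]]
wrist_force: [0.9, 0.5, -0.1]
gripper_width: 0.499
gripper_force: 0.0
```

Released. Verify cover, bar and bystanders numerically (picture budget is spent).

```bash
python3 - <<'E'
from station import r, capture
from h import *
s=capture("side");t=capture("top")
def fit(c,cx,cy,zl,zh,hx,hy,us,vs):
    P=[p for u in us for v in vs for p in[at_d(c,u,v)] if c["z_map"][v,u]>0 and zl<p[2]<zh and abs(p[0]-cx)<hx and abs(p[1]-cy)<hy]
    P=np.array(P);A=np.c_[P[:,:2]-[cx,cy],np.ones(len(P))];w=np.ones(len(P),bool)
    for _ in range(5):
        x=np.linalg.lstsq(A[w],P[w,2],rcond=None)[0];e=P[:,2]-A@x;w=abs(e)<.004
    print(w.sum(),x.round(4),P[w].min(0).round(3),P[w].max(0).round(3))
fit(s,.598,-.279,.018,.036,.1,.08,range(330,460,2),range(140,240,2))
# handle points
H=np.array([p for u in range(330,460) for v in range(140,240) for p in[at_d(s,u,v)] if .043<p[2]<.07 and abs(p[0]-.6)<.06 and abs(p[1]+.28)<.03]);print("handle",len(H),H.mean(0).round(3) if len(H) else "",H.min(0).round(3),H.max(0).round(3))
def pr(c,w):
    q=np.linalg.inv(c["world_from_camera"])@np.append(w,1);return cv2.projectPoints(np.array([[q[0],-q[1],-q[2]]]),np.zeros(3),np.zeros(3),c["K"],c["distortion"])[0].ravel()
o,R=bar([.461,-.157,.034],93.2)
for x,z in((.13,.006),(.05,.006),(-.02,.006),(-.05,.01),(-.09,.01),(-.13,.01)):
    w=o+R@[x,0,z];print(w.round(3),at_d(s,*pr(s,w)).round(3),s["pixels"][tuple(pr(s,w).round().astype(int)[::-1])])
s0=dict(np.load("side0.npz"))
for a,b,c_,d in((215,245,180,235),(268,300,150,215),(230,285,405,475)):print("bystander diff",np.abs(s["pixels"][c_:d,a:b].astype(int)-s0["pixels"][c_:d,a:b]).mean().round(1))
E
```

```text
431 [-0.0026 -0.0004  0.0257] [ 0.514 -0.353  0.022] [ 0.698 -0.202  0.03 ]
handle 208 [ 0.608 -0.277  0.053] [ 0.573 -0.289  0.043] [ 0.646 -0.269  0.059]
[ 0.454 -0.027  0.04 ] [ 0.454 -0.028  0.039] [58 59 60]
[ 0.458 -0.107  0.04 ] [ 0.459 -0.109  0.038] [56 56 57]
[ 0.462 -0.177  0.04 ] [ 0.463 -0.179  0.037] [55 56 56]
[ 0.464 -0.207  0.044] [ 0.465 -0.209  0.041] [153  86  34]
[ 0.466 -0.247  0.044] [ 0.468 -0.251  0.039] [153  85  33]
[ 0.468 -0.287  0.044] [ 0.47 -0.29  0.04] [153  85  32]
bystander diff 4.6
bystander diff 2.7
bystander diff 4.2
```

```bash
python3 -c "
from station import r, capture
print(r.finish_job())"
```

```text
the job is handed in; nothing more can be done
None
```

The cover is off and lies flat, handle up, on the tray floor, the pry bar is back in its rest, the bottles and jar were not touched, and the job was handed in at about 22 s; on the first pry the tip slipped out and the cover snapped shut again, so I pried it a second time.

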